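# Pack the soil cores and lock the carrier

## Robot

A 6-joint arm with a two-finger parallel gripper is mounted at the origin on the work surface. World frame = base frame: x ahead of the robot, y to its left, z up, the work surface at z = 0. Lengths are in mm, angles in degrees, forces in N, time in s.
With the tool pointing down it reaches from about 350 to 850 mm from the base axis. Payload 8.1 kg.
Tool frame: the origin (TCP) lies between the finger pads; the fingertips stand 8 mm ahead of it and the grasp point (between the pads) lies 11 mm behind it (r.tip_extent is the distance from the TCP to the fingertips, in mm); z points along the fingers, y is the direction in which the jaws open and shut (so a half turn about z gives the same grasp; the last joint's range is limited). The gripper opens to 85 mm and grips with 20 to 120 N. Pads are 22 mm wide; open, the fingers measure 114 mm over their backs; the gripper's body (76 mm by 85 mm) begins 54 mm behind the grasp point. The pads swing forward as they close: fully open they stand 13 mm farther back than shut.
Start: joints at [-82.013, 7.471, 85.268, -0, 87.261, -4.893], TCP at [133.767, -584.903, 239.292] pointing down, gripper open.
Joint ranges: [-169.43, 169.43], [-51.17, 129.36], [1.28, 143.12], [-76.62, 256.62], [0, 156.53], [-152.29, 152.29]. Speed limits (degrees/s): [136.94, 136.94, 159.86, 180, 180, 180].

## Interface

Orientations are given as [roll, pitch, yaw] about the fixed x, y, z axes, in that order (R = Rz(yaw) Ry(pitch) Rx(roll)).
In Python, from bench import sensors, viewer, hand_in, r gives the robot as it stands. The module is installed in compiled form; this text tells all that it offers.
- The arm moves only by the tool move_arm, never from a script. Its argument "rows" is a list that holds one entry, the list of rows, each a list of 6 numbers: the shift along the tool's x, y, z in m, then the turn, a rotation vector about the tool's x, y, z in degrees. In form: [[[tx, ty, tz, rx, ry, rz], ...]]. A call has 1 to 20 rows; each row is the pose to reach, as a shift and turn from the pose commanded when the call began, along the tool's axes at that moment; what a row does not reach only later rows make up. A row lasts 1/10 s, in which the tool goes at most 50 mm and 8.59 degrees, less where a joint would pass 70% of its speed; a pose out of reach is approached as far as the arm can. A call with a gripper value outside its range is refused whole. "grip" is the opening, from 0 (shut) to 1 (fully open), set as the call begins (left out, the last holds). The fingers move at their own pace and stop on an object; "newtons" is the grip in N (left out, the last holds). Time passes only in rows, so rows that repeat a pose let the fingers close. It gives the time, the measured TCP pose, the force and the opening at its end, in the units of the state.
- sensors.sense(): the state, without advancing time (a new reading comes with each control period).
- viewer.snapshot(name): name is "scene" or "top"; returns a dict with "color" (480x640x3 uint8, red, green, blue), "camera_matrix" (3x3 intrinsics, pixels), "k1" (the pictures are not rectified: a ray, as slopes to the right and down, at radius r is drawn at 1 + k1 r^2 times it, then the intrinsics apply), "R" (3x3) and "t" (3): a world point X has camera coordinates R X + t. Camera axes: x right, y down, z forward; pixel columns grow to the right and rows downward; lengths in mm; the calibration is good to about 2 mm. A picture is of the moment at which its call begins. There is no depth.
- hand_in(): hands the job in, once; it reports no verdict.
The state is a dict: "time": time; "joint_pos": joint angles; "qd": joint speeds; "joint_efforts": joint torques, N m; "tool_pos": TCP position; "tcp_rot": TCP orientation; "ft_force": force on the tool from outside, world axes, zero at the start; "wrist_torque": the same for the moment, N m; "finger_gap": finger opening in mm.
Only numpy, scipy, OpenCV 4.12 (cv2) and the standard library are available. Lean on these libraries where they do the work, as an engineer would, in place of code of your own. Each camera call takes 0.05 s, during which the arm holds its last target.

## Task

Swing the carrier's keeper bar out of the way and lay every soil core on the table flat and fully home in a slot of its own, whichever slots you like. Then swing the keeper bar fully shut over them so that it clicks into its catch, and after that turn all three captive bolt knobs clockwise, in any order, tight to their end stops. Leave the stapler and the marker pack where they are.

Things in the scene. Friction and masses are not known exactly. Their poses are not given: they have to be found in the camera images.
- carrier: aluminium plate fixed on the table, 350 (x) x 280 (y) x 10 mm; origin: centre of its underside. Four slots along its y, side by side in x at 62 mm pitch, between white round-topped separators (18 mm thick, 32 mm over the table, only at |y| 40 to 62 mm: the middle is open for fingers) and 26 mm high end strips at |y| 64 mm. A slot holds one core flat with 4 mm play all round. Hinge at -x end
- slot1 (a point): centre of a core that lies home in slot 1 (28 mm over the table, 18 mm over the plate); axes as the carrier's, the core lies along y. Slot 1 is next to the hinge, slot 4 next to the catch
- slot2 (a point): centre of a core that lies home in slot 2 (28 mm over the table, 18 mm over the plate); axes as the carrier's, the core lies along y. Slot 1 is next to the hinge, slot 4 next to the catch
- slot3 (a point): centre of a core that lies home in slot 3 (28 mm over the table, 18 mm over the plate); axes as the carrier's, the core lies along y. Slot 1 is next to the hinge, slot 4 next to the catch
- slot4 (a point): centre of a core that lies home in slot 4 (28 mm over the table, 18 mm over the plate); axes as the carrier's, the core lies along y. Slot 1 is next to the hinge, slot 4 next to the catch
- core1: soil core in a capped liner: brown round tube 30 mm diameter, a grey square cap 36 x 36 x 20 mm at each end, 120 mm long overall, 80 mm of tube free between the caps, about 160 g. Origin at its centre (18 mm above what it lies on), x along its length; both ends are alike, it may lie on any of its four sides. 2 to 4 like cores are there
- core2: soil core in a capped liner: brown round tube 30 mm diameter, a grey square cap 36 x 36 x 20 mm at each end, 120 mm long overall, 80 mm of tube free between the caps, about 160 g. Origin at its centre (18 mm above what it lies on), x along its length; both ends are alike, it may lie on any of its four sides. 2 to 4 like cores are there
- core3: soil core in a capped liner: brown round tube 30 mm diameter, a grey square cap 36 x 36 x 20 mm at each end, 120 mm long overall, 80 mm of tube free between the caps, about 160 g. Origin at its centre (18 mm above what it lies on), x along its length; both ends are alike, it may lie on any of its four sides. 2 to 4 like cores are there
- core4: soil core in a capped liner: brown round tube 30 mm diameter, a grey square cap 36 x 36 x 20 mm at each end, 120 mm long overall, 80 mm of tube free between the caps, about 160 g. Origin at its centre (18 mm above what it lies on), x along its length; both ends are alike, it may lie on any of its four sides. 2 to 4 like cores are there
- keeper (a joint): angle of the keeper bar (rad): 0 = shut along the carrier's +x over the slots' middles; grows swinging level, counterclockwise from above; stop at 1.4, stays where left (0.12 N m). Starts partly open over the slots; from 1.0 all are clear. Steel bar 24 mm wide, 52 to 64 mm over the table, 6 mm above home caps. A sprung ball resists over the last 0.05 rad (4 N at the grip), then holds it at 0
- keeper_grip (a point): grip of the keeper bar: upright black round post 18 mm diameter, 40 mm tall (64 to 104 mm over the table) on the bar 270 mm from the hinge; the point is on its axis, 86 mm over the table; moves with the bar, x along the bar away from the hinge
- keeper_hinge (a point): point on the keeper bar's upright hinge axis, 155 mm along -x from the carrier's origin; axes as the carrier's. The catch, a grey block with a stop cheek up to 62 mm over the table and a brass ball, stands 308 mm along +x from it
- knob1 (a joint): turn of captive bolt knob 1 (rad), near the hinge on the carrier's +y side: grows clockwise from above, loose at 0, tight at its end stop at 2.2; stays where it is left (0.06 N m of friction)
- knob1_grip (a point): grip point of knob 1, on its upright axis 35 mm over the table; black bar grip 46 mm long (along this point's x, which turns with the knob), 14 mm thick, from 18 to 46 mm over the table
- knob2 (a joint): turn of captive bolt knob 2 (rad), near the catch on the carrier's +y side: grows clockwise from above, loose at 0, tight at its end stop at 2.2; stays where it is left (0.06 N m of friction)
- knob2_grip (a point): grip point of knob 2, on its upright axis 35 mm over the table; black bar grip 46 mm long (along this point's x, which turns with the knob), 14 mm thick, from 18 to 46 mm over the table
- knob3 (a joint): turn of captive bolt knob 3 (rad), midway on the carrier's -y side: grows clockwise from above, loose at 0, tight at its end stop at 2.2; stays where it is left (0.06 N m of friction)
- knob3_grip (a point): grip point of knob 3, on its upright axis 35 mm over the table; black bar grip 46 mm long (along this point's x, which turns with the knob), 14 mm thick, from 18 to 46 mm over the table
- stapler: bystander: black and grey desk stapler 140 x 36 x 50 mm; origin at the centre of its underside
- markers: bystander: flat white pack of marker pens 85 x 140 x 25 mm; origin at the centre of its underside
Mind the look-alikes: they are no part of the job. Leave any green, pink or purple look-alike of the core1 alone.

How it is judged (in metres and radians):
On the way, in this order (a step that is already met when the one before it is completed fails the run):
1. every core lies home in a slot ((distance between core1 and slot1 below 0.009 m or distance between core1 and slot2 below 0.009 m or distance between core1 and slot3 below 0.009 m or distance between core1 and slot4 below 0.009 m) and angle between the x axis of each of core1, core2, core3, core4 and the y axis of carrier, either way round below 0.14 rad and (distance between core2 and slot1 below 0.009 m or distance between core2 and slot2 below 0.009 m or distance between core2 and slot3 below 0.009 m or distance between core2 and slot4 below 0.009 m) and (distance between core3 and slot1 below 0.009 m or distance between core3 and slot2 below 0.009 m or distance between core3 and slot3 below 0.009 m or distance between core3 and slot4 below 0.009 m) and (distance between core4 and slot1 below 0.009 m or distance between core4 and slot2 below 0.009 m or distance between core4 and slot3 below 0.009 m or distance between core4 and slot4 below 0.009 m)), for 0.2 s.
2. the keeper bar is shut in its detent over the cores (all of step 1 and value of joint keeper below 0.02 rad), for 0.3 s.
3. all three bolt knobs are tight, the bar still shut (value of joint each of knob1, knob2, knob3 above 2.1 rad and value of joint keeper below 0.02 rad), for 0.2 s.
At the end, for the whole second after the job is handed in: every core that is there lies still in a slot (centre within 9 mm of the slot's point, along the slot within 0.14 rad), the keeper bar is shut (below 0.02 rad) and all three knobs are at their end stops (above 2.1 of 2.2 rad) (all of step 1 and all of step 3 and linear speed of each of core1, core2, core3, core4 below 0.02 m/s); the robot touches nothing.
It fails at once if the stapler was shoved aside (distance of stapler from where it was at the start of the episode above 0.03 m).
It fails at once if the marker pack was shoved aside (distance of markers from where it was at the start of the episode above 0.03 m).
Of core1, core2, core3, core4 only 2 to 4 are there at a start; the rules pass over those that are not, and their reading is None.
At some moment in a run one of core1, core2, core3, core4 may be knocked a few centimetres aside while the robot is not near it.
Once in a run the grip may slacken for a moment while it holds something.
It also fails if it takes over 210 s, if anything falls off the work surface, if the arm or the gripper's body presses on something with over 40 N, if the wrist force passes 120 N, or if a joint passes its speed limit or range.

## Working session

There is one attempt and no reset: what is moved stays moved. The work goes in short steps, Python scripts to look and compute and a tool call to move; the robot and the scene stay as the last step left them, time stands still between calls to the robot, and variables do not carry over. Pictures are saved under pics/ and viewed, and the job is handed in when it is done.

Besides the shell and the picture viewer there is one more tool, called after ">>>" as a command line: name --argument value ..., lists and objects as JSON in quotes. move_arm: Moves the arm, as the interface text tells. Its arguments: {"type":"object","properties":{"rows":{"type":"array","items":{"type":"array","items":{"type":"array","items":{"type":"number"}}}},"grip":{"type":"number"},"newtons":{"type":"number"}},"required":["rows"]}

```bash
mkdir -p pics; ls; python3 - <<'E'
from bench import sensors, viewer, r
import cv2, numpy as np
s=sensors.sense(); print({k:np.round(v,3).tolist() for k,v in s.items()})
for n in ("scene","top"):
    d=viewer.snapshot(n); cv2.imwrite(f"pics/{n}0.png",d["color"][:,:,::-1])
    print(n,d["camera_matrix"],d["k1"],d["R"],d["t"])
E
```

```text
pics
{'time': 0.0, 'joint_pos': [-82.012, 7.515, 85.33, 0.001, 87.26, -4.892], 'qd': [0.044, -0.006, 0.035, 0.046, 0.099, -0.026], 'joint_efforts': [-0.002, -56.94, -50.056, -0.0, 0.015, -0.0], 'tool_pos': [133.707, -584.367, 238.237], 'tcp_rot': [-179.895, -0.01, 12.88], 'ft_force': [-0.267, -0.502, -0.594], 'wrist_torque': [-0.007, 0.047, -0.017], 'finger_gap': 85.176}
scene [[490.00624997   0.         320.0495795 ]
 [  0.         490.00624997 237.22582127]
 [  0.           0.           1.        ]] 0.019534260348078845 [[-0.61656518  0.78705749  0.01969491]
 [ 0.58913937  0.47782564 -0.65161144]
 [-0.52226639 -0.39015788 -0.7582972 ]] [ 418.99490555 -241.39059286 1496.88185325]
top [[445.01353656   0.         318.57571433]
 [  0.         445.01353656 237.03208914]
 [  0.           0.           1.        ]] 0.01676658453336684 [[ 1.95000368e-02 -9.99808248e-01  1.79331819e-03]
 [-9.96045940e-01 -1.95820867e-02 -8.66546455e-02]
 [ 8.66731462e-02 -9.64585257e-05 -9.96236797e-01]] [-117.4890762   527.14384348  986.07410592]
```

View pics/scene0.png

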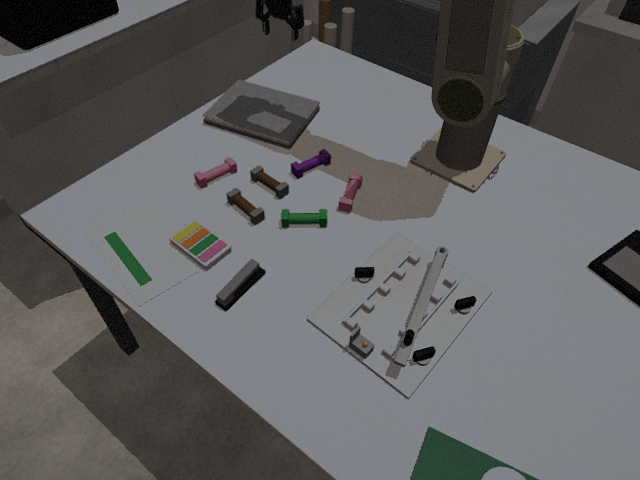

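View pics/top0.png

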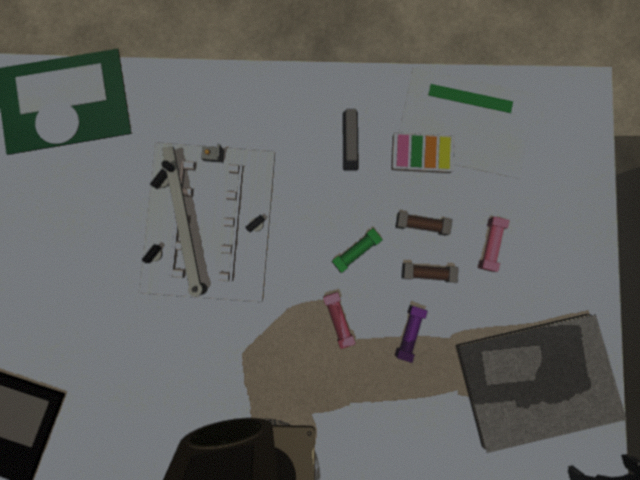

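```bash
cat > h.py <<'E'
import cv2, numpy as np
from bench import sensors, viewer
from scipy.spatial.transform import Rotation as Ro
def snap(n,save=None):
    d=viewer.snapshot(n)
    d["bgr"]=d["color"][:,:,::-1].copy()
    if save: cv2.imwrite(f"pics/{save}.png",d["bgr"])
    return d
def dist(d): return np.array([d["k1"],0,0,0,0.])
def cast(d,uv,z):
    uv=np.array(uv,float).reshape(-1,1,2)
    n=cv2.undistortPoints(uv,d["camera_matrix"],dist(d)).reshape(-1,2)
    ray=np.c_[n,np.ones(len(n))]@d["R"]; c=-d["R"].T@d["t"]
    return c+ray*((np.asarray(z)-c[2])/ray[:,2])[:,None]
def proj(d,X):
    rv=cv2.Rodrigues(d["R"])[0]
    return cv2.projectPoints(np.array(X,float).reshape(-1,1,3),rv,np.array(d["t"],float),d["camera_matrix"],dist(d))[0].reshape(-1,2)
def crop(d,x0,y0,x1,y1,s,name,g=1.8):
    c=np.clip(d["bgr"][y0:y1,x0:x1].astype(float)*g,0,255).astype(np.uint8)
    cv2.imwrite(f"pics/{name}.png",cv2.resize(c,None,fx=s,fy=s,interpolation=cv2.INTER_CUBIC))
def tri(d1,p1,d2,p2):
    A=[];b=[]
    for d,p in((d1,p1),(d2,p2)):
        a=cast(d,p,0)[0]; c=-d["R"].T@d["t"]; v=(a-c)/np.linalg.norm(a-c)
        P=np.eye(3)-np.outer(v,v); A.append(P); b.append(P@c)
    return np.linalg.solve(A[0]+A[1],b[0]+b[1])
def rel(target,rotyaw=None):
    """shift in tool axes (m) from present measured pose to world target mm"""
    s=sensors.sense(); R=Ro.from_euler("xyz",s["tcp_rot"],degrees=True)
    return R.inv().apply(np.array(target)-s["tool_pos"])/1000
E
python3 - <<'E'
from h import *
d=snap("top"); crop(d,130,130,290,310,3.2,"carr0"); crop(d,320,190,520,370,3.5,"cores0",2.2)
d=snap("scene"); crop(d,300,220,500,400,3.3,"carrs0")
E
```

```text
(no output)
```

View pics/carr0.png

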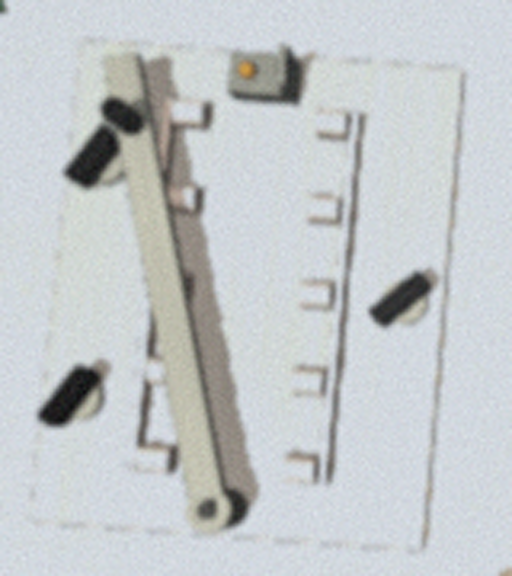

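View pics/cores0.png

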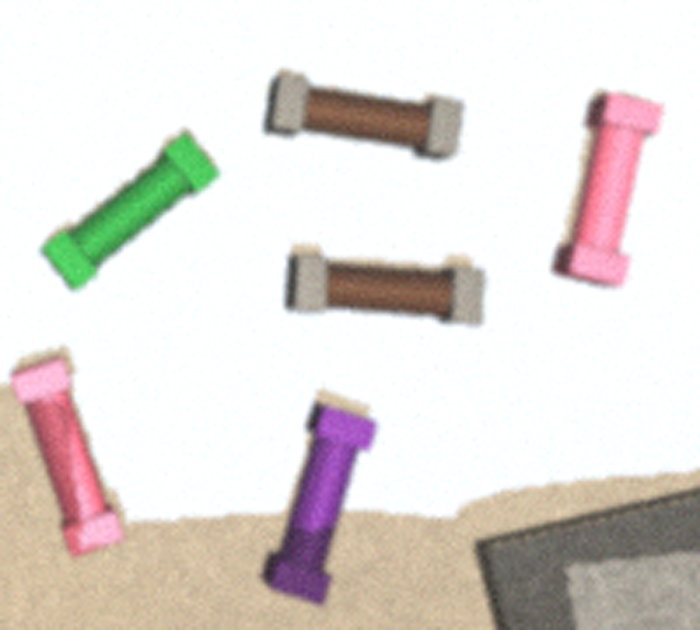

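View pics/carrs0.png

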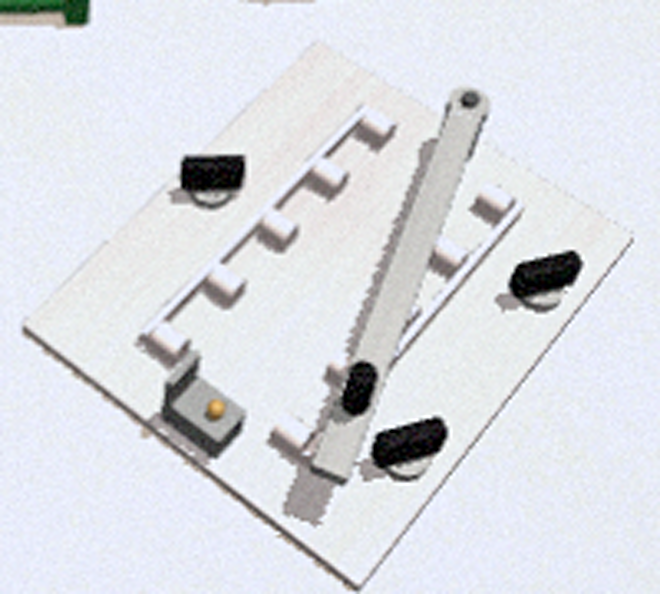

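```bash
python3 - <<'E'
from h import *
t=snap("top"); s=snap("scene")
T=lambda p:np.array(p)/3.2+[130,130]-0.35
S=lambda p:np.array(p)/3.3+[300,220]-0.35
# local corners: catch/+y, catch/-y, hinge/-y, hinge/+y
L=np.array([[175,140],[175,-140],[-175,-140],[-175,140]],float)
def fit(L,W):
    a=L-L.mean(0); b=W-W.mean(0)
    th=np.arctan2((a[:,0]*b[:,1]-a[:,1]*b[:,0]).sum(),(a*b).sum())
    R=np.array([[np.cos(th),-np.sin(th)],[np.sin(th),np.cos(th)]])
    c=W.mean(0)-R@L.mean(0); return c,np.degrees(th),np.round(W-(c+L@R.T),1)
wt=cast(t,T([[83,38],[463,70],[423,548],[33,520]]),10)[:,:2]
ws=cast(s,S([[357,588],[22,327],[318,42],[633,238]]),10)[:,:2]
for w in(wt,ws): c,th,res=fit(L,w); print(c,th,res.tolist())
c,th,res=fit(np.r_[L,L],np.r_[wt,ws]); print("both",c,th)
R=np.array([[np.cos(np.radians(th)),-np.sin(np.radians(th))],[np.sin(np.radians(th)),np.cos(np.radians(th))]])
h=c+R@[-155,0]; print("hinge pred",h, "top",cast(t,T([208,510]),66)[0],"scene",cast(s,S([469,98]),66)[0])
print("tri", tri(t,T([208,510]),s,S([469,98])))
# grip top: crop top ; scene
print("grip tri", tri(t,T([117,112]),s,S([362,372])))
K={'k1':([70,396],[545,272]),'k2':([92,155],[410,438]),'k3':([400,298],[212,173])}
for k,(a,b) in K.items(): print(k,tri(t,T(a),s,S(b)),cast(t,T(a),44)[0],cast(s,S(b),40)[0])
np.save("carr.npy",[*c,th])
# cores
def mask(d): 
    hsv=cv2.cvtColor(d["bgr"],cv2.COLOR_BGR2HSV); return cv2.inRange(hsv,(3,70,30),(18,255,140)),hsv
for n,d in(("top",t),("scene",s)):
    m,hsv=mask(d)
    for q in cv2.findContours(m,cv2.RETR_EXTERNAL,cv2.CHAIN_APPROX_NONE)[0]:
        if cv2.contourArea(q)>60:
            r=cv2.minAreaRect(q); print(n,np.round(r[0],1),np.round(r[1],1),round(r[2],1),hsv[int(r[0][1]),int(r[0][0])],cast(d,r[0],18+8)[0])
E
```

```text
[563.78617072 147.62147889] -3.124083090363772 [[0.3, -0.7], [-2.2, 1.7], [1.2, 1.2], [0.6, -2.2]]
[565.22866727 148.77038828] -3.1592139758502658 [[-1.5, -1.9], [-0.3, 2.1], [0.4, 1.2], [1.4, -1.4]]
both [564.507419   148.19593358] -3.1416451531091125
hinge pred [409.74036855 156.69064349] top [408.48775085 156.3628975   66.        ] scene [406.56435631 154.62501436  66.        ]
tri [408.69692422 155.43215712  68.67173035]
grip tri [669.77528151 217.72766629 101.61081712]
k1 [484.46817102 263.81556804  35.19322122] [484.02836097 260.64332429  44.        ] [488.14913685 264.26011655  40.        ]
k2 [654.18897317 255.42662489  39.02268572] [652.9125121  253.99461063  44.        ] [655.01860881 255.19445435  40.        ]
k3 [557.94511242  36.83030242  33.80708199] [556.55377096  35.67846668  44.        ] [562.29761357  38.71984377  40.        ]
top [430.5 272.5] [35.2 11. ] 3.7 [ 14 113  61] [ 454.08252033 -359.82961762   26.        ]
top [424.6 223.1] [35.4 11.2] 8.7 [ 13 118  65] [ 565.4237989  -346.59996399   26.        ]
top [430.3 151.5] [11.7 31.4] 2.4 [ 14 190 117] [ 731.20628692 -359.73517825   26.        ]
scene [194.8 237.7] [ 8.2 29.7] 54.0 [ 15 175 127] [ 732.45306503 -359.77392408   26.        ]
scene [242.7 203.4] [24.4 10. ] 42.0 [ 13 141  58] [ 569.05956666 -351.08422353   26.        ]
scene [266.9 179.6] [23.8  8.6] 34.5 [ 10 166  46] [ 458.36196617 -363.97259306   26.        ]
scene [324.6  20.9] [12.4 42.2] 1.5 [ 14 106  53] [-392.46400097 -816.81582653   26.        ]
```

```bash
cat >> h.py <<'E'
def plan(x,y,z,yaw=None):
    s=sensors.sense(); R=Ro.from_euler("xyz",s["tcp_rot"],degrees=True)
    p=R.inv().apply(np.array([x,y,z])-s["tool_pos"])/1000
    yw=s["tcp_rot"][2] if yaw is None else yaw
    rv=(R.inv()*Ro.from_euler("xyz",[180,0,yw],degrees=True)).as_rotvec(degrees=True)
    print("shift",np.round(p,4).tolist(),"turn",np.round(rv,2).tolist(),"dist",round(np.linalg.norm(p),3))
E
python3 - <<'E'
from h import *
plan(670,218,150,13); plan(670,218,75,13)
E
```

```text
shift [0.7017, -0.6629, 0.0894] turn [-0.04, -0.0, -0.12] dist 0.969
shift [0.7017, -0.6629, 0.1644] turn [-0.04, -0.0, -0.12] dist 0.979
```

>>> move_arm --rows '[[[0.702, -0.663, 0.07, 0, 0, 0], [0.702, -0.663, 0.07, 0, 0, 0], [0.702, -0.663, 0.07, 0, 0, 0], [0.702, -0.663, 0.07, 0, 0, 0], [0.702, -0.663, 0.07, 0, 0, 0], [0.702, -0.663, 0.07, 0, 0, 0], [0.702, -0.663, 0.07, 0, 0, 0], [0.702, -0.663, 0.07, 0, 0, 0], [0.702, -0.663, 0.07, 0, 0, 0], [0.702, -0.663, 0.07, 0, 0, 0], [0.702, -0.663, 0.07, 0, 0, 0], [0.702, -0.663, 0.07, 0, 0, 0], [0.702, -0.663, 0.07, 0, 0, 0], [0.702, -0.663, 0.07, 0, 0, 0], [0.702, -0.663, 0.07, 0, 0, 0], [0.702, -0.663, 0.07, 0, 0, 0], [0.702, -0.663, 0.07, 0, 0, 0], [0.702, -0.663, 0.07, 0, 0, 0], [0.702, -0.663, 0.07, 0, 0, 0], [0.702, -0.663, 0.07, 0, 0, 0]]]' --grip 1 --newtons 30

```text
time: 2.3
tool_pos: [671.0, 222.1, 167.6]
tcp_rot: [-179.9, 0.0, 13.0]
ft_force: [-0.1, 0.2, 1.2]
finger_gap: 85.6
```

```bash
python3 - <<'E'
from h import *
t=snap("top"); s=snap("scene")
crop(s,300,180,500,400,2.7,"g1"); crop(t,130,90,290,310,2.6,"g1t")
print(sensors.sense()["tool_pos"]); plan(670,218,75,13)
E
```

```text
[670.49341713 220.67271747 167.79034448]
shift [-0.001, 0.0025, 0.0928] turn [-0.03, 0.07, 0.05] dist 0.093
```

View pics/g1.png

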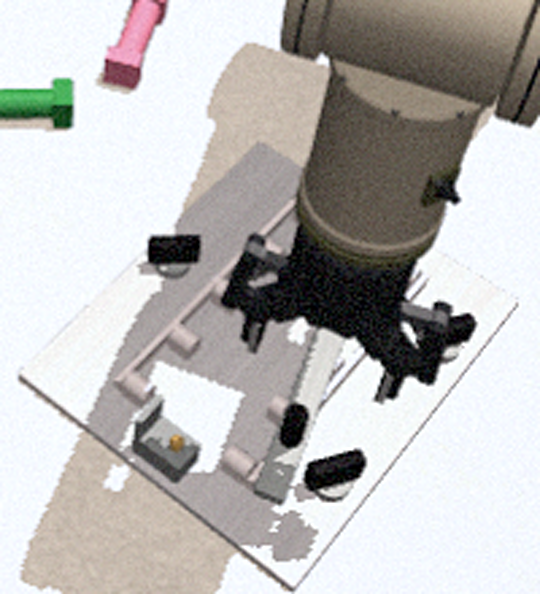

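>>> move_arm --rows '[[[0, 0.001, 0.05, 0, 0, 0], [0, 0.001, 0.08, 0, 0, 0], [0, 0.001, 0.092, 0, 0, 0], [0, 0.001, 0.092, 0, 0, 0], [0, 0.001, 0.092, 0, 0, 0]]]'

```text
time: 2.9
tool_pos: [671.5, 216.6, 79.3]
tcp_rot: [180.0, -0.1, 12.8]
ft_force: [0.3, 0.1, 0.7]
finger_gap: 85.2
```

>>> move_arm --rows '[[[0, 0, 0, 0, 0, 0], [0, 0, 0, 0, 0, 0], [0, 0, 0, 0, 0, 0], [0, 0, 0, 0, 0, 0], [0, 0, 0, 0, 0, 0], [0, 0, 0, 0, 0, 0], [0, 0, 0, 0, 0, 0], [0, 0, 0, 0, 0, 0]]]' --grip 0 --newtons 25

```text
time: 3.7
tool_pos: [670.7, 217.0, 77.7]
tcp_rot: [-180.0, -0.0, 12.9]
ft_force: [-2.0, -1.2, 4.3]
finger_gap: 17.5
```

```bash
python3 -c "
import numpy as np
print([[round(.27*(np.cos(np.radians(a))-1),3),round(-.27*np.sin(np.radians(a)),3),0,0,0,-round(a,1)] for a in np.r_[np.arange(1,20)*2.8,53]])"
```

```text
[[np.float64(-0.0), np.float64(-0.013), 0, 0, 0, np.float64(-2.8)], [np.float64(-0.001), np.float64(-0.026), 0, 0, 0, np.float64(-5.6)], [np.float64(-0.003), np.float64(-0.039), 0, 0, 0, np.float64(-8.4)], [np.float64(-0.005), np.float64(-0.052), 0, 0, 0, np.float64(-11.2)], [np.float64(-0.008), np.float64(-0.065), 0, 0, 0, np.float64(-14.0)], [np.float64(-0.012), np.float64(-0.078), 0, 0, 0, np.float64(-16.8)], [np.float64(-0.016), np.float64(-0.091), 0, 0, 0, np.float64(-19.6)], [np.float64(-0.02), np.float64(-0.103), 0, 0, 0, np.float64(-22.4)], [np.float64(-0.026), np.float64(-0.115), 0, 0, 0, np.float64(-25.2)], [np.float64(-0.032), np.float64(-0.127), 0, 0, 0, np.float64(-28.0)], [np.float64(-0.038), np.float64(-0.138), 0, 0, 0, np.float64(-30.8)], [np.float64(-0.045), np.float64(-0.149), 0, 0, 0, np.float64(-33.6)], [np.float64(-0.053), np.float64(-0.16), 0, 0, 0, np.float64(-36.4)], [np.float64(-0.061), np.float64(-0.171), 0, 0, 0, np.float64(-39.2)], [np.float64(-0.069), np.float64(-0.181), 0, 0, 0, np.float64(-42.0)], [np.float64(-0.078), np.float64(-0.19), 0, 0, 0, np.float64(-44.8)], [np.float64(-0.088), np.float64(-0.199), 0, 0, 0, np.float64(-47.6)], [np.float64(-0.098), np.float64(-0.208), 0, 0, 0, np.float64(-50.4)], [np.float64(-0.108), np.float64(-0.216), 0, 0, 0, np.float64(-53.2)], [np.float64(-0.108), np.float64(-0.216), 0, 0, 0, np.float64(-53.0)]]
```

>>> move_arm --rows '[[[0, -0.013, 0, 0, 0, -2.8], [-0.001, -0.026, 0, 0, 0, -5.6], [-0.003, -0.039, 0, 0, 0, -8.4], [-0.005, -0.052, 0, 0, 0, -11.2], [-0.008, -0.065, 0, 0, 0, -14], [-0.012, -0.078, 0, 0, 0, -16.8], [-0.016, -0.091, 0, 0, 0, -19.6], [-0.02, -0.103, 0, 0, 0, -22.4], [-0.026, -0.115, 0, 0, 0, -25.2], [-0.032, -0.127, 0, 0, 0, -28], [-0.038, -0.138, 0, 0, 0, -30.8], [-0.045, -0.149, 0, 0, 0, -33.6], [-0.053, -0.16, 0, 0, 0, -36.4], [-0.061, -0.171, 0, 0, 0, -39.2], [-0.069, -0.181, 0, 0, 0, -42], [-0.078, -0.19, 0, 0, 0, -44.8], [-0.088, -0.199, 0, 0, 0, -47.6], [-0.098, -0.208, 0, 0, 0, -50.4], [-0.108, -0.216, 0, 0, 0, -53], [-0.108, -0.216, 0, 0, 0, -53]]]'

```text
time: 5.7
tool_pos: [515.5, 403.7, 77.7]
tcp_rot: [-180.0, 0.1, 66.1]
ft_force: [-2.3, -3.9, 6.7]
finger_gap: 17.1
```

>>> move_arm --rows '[[[0, 0, 0, 0, 0, 0], [0, 0, 0, 0, 0, 0], [0, 0, 0, 0, 0, 0]]]' --grip 1

```text
time: 6.0
tool_pos: [516.9, 403.3, 76.7]
tcp_rot: [-180.0, 0.0, 65.9]
ft_force: [-0.8, 0.1, 1.0]
finger_gap: 60.3
```

>>> move_arm --rows '[[[0, 0, 0, 0, 0, 0], [0, 0, -0.05, 0, 0, 0], [0, 0, -0.1, 0, 0, 0], [0, 0, -0.12, 0, 0, 0]]]'

```text
time: 6.4
tool_pos: [519.2, 404.7, 203.6]
tcp_rot: [179.8, -0.4, 65.9]
ft_force: [-0.0, -0.2, 1.4]
finger_gap: 85.0
```

```bash
python3 - <<'E'
from h import *
t=snap("top","o1"); crop(t,60,100,520,300,1.7,"o1c")
def mask(d): 
    hsv=cv2.cvtColor(d["bgr"],cv2.COLOR_BGR2HSV); return cv2.inRange(hsv,(3,70,30),(18,255,90)),hsv
s=snap("scene")
for n,d in(("top",t),("scene",s)):
    m,hsv=mask(d)
    for q in cv2.findContours(m,cv2.RETR_EXTERNAL,cv2.CHAIN_APPROX_NONE)[0]:
        if cv2.contourArea(q)>120:
            r=cv2.minAreaRect(q); print(n,np.round(r[0],1),np.round(r[1],1),round(r[2],1),cast(d,r[0],18)[0])
print(sensors.sense()["joint_pos"])
for p in((455,-361),(567,-348)): plan(*p,120,86)
E
```

```text
top [431.  272.3] [34.6 10.5] 5.4 [ 454.70595056 -362.8441075    18.        ]
top [424.5 223.2] [34.6 10.7] 10.3 [ 566.28695247 -348.30726248   18.        ]
scene [242.7 203.4] [24.4 10. ] 42.0 [ 563.97807098 -357.17358254   18.        ]
scene [266.6 179.8] [24.1  9.4] 34.5 [ 453.56414368 -370.21823447   18.        ]
scene [324.6  20.9] [12.3 42.2] 1.6 [-405.73417014 -827.00919844   18.        ]
[3.34725987e+01 1.69999096e+01 7.81595540e+01 4.28532731e-03
 8.43237362e+01 5.75977389e+01]
shift [-0.7261, 0.2538, 0.0788] turn [0.35, -0.39, -20.13] dist 0.773
shift [-0.6684, 0.3507, 0.0797] turn [0.35, -0.39, -20.13] dist 0.759
```

View pics/o1c.png

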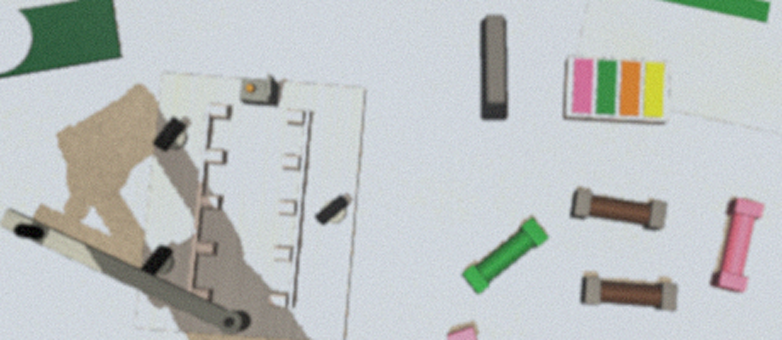

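>>> move_arm --rows '[[[-0.725, 0.253, 0.06, 0.3, -0.4, -20], [-0.725, 0.253, 0.06, 0.3, -0.4, -20], [-0.725, 0.253, 0.06, 0.3, -0.4, -20], [-0.725, 0.253, 0.06, 0.3, -0.4, -20], [-0.725, 0.253, 0.06, 0.3, -0.4, -20], [-0.725, 0.253, 0.06, 0.3, -0.4, -20], [-0.725, 0.253, 0.06, 0.3, -0.4, -20], [-0.725, 0.253, 0.06, 0.3, -0.4, -20], [-0.725, 0.253, 0.06, 0.3, -0.4, -20], [-0.725, 0.253, 0.06, 0.3, -0.4, -20], [-0.725, 0.253, 0.06, 0.3, -0.4, -20], [-0.725, 0.253, 0.06, 0.3, -0.4, -20], [-0.725, 0.253, 0.06, 0.3, -0.4, -20], [-0.725, 0.253, 0.06, 0.3, -0.4, -20], [-0.725, 0.253, 0.06, 0.3, -0.4, -20], [-0.725, 0.253, 0.06, 0.3, -0.4, -20], [-0.725, 0.253, 0.06, 0.3, -0.4, -20], [-0.725, 0.253, 0.06, 0.3, -0.4, -20]]]' --grip 0.75

```text
time: 8.3
tool_pos: [451.2, -360.9, 136.0]
tcp_rot: [-179.5, 0.2, 85.8]
ft_force: [1.0, 0.9, 0.7]
finger_gap: 64.0
```

```bash
python3 - <<'E'
from h import *
t=snap("top","o2"); crop(t,320,170,540,370,3.2,"o2c")
def mask(d): 
    hsv=cv2.cvtColor(d["bgr"],cv2.COLOR_BGR2HSV); return cv2.inRange(hsv,(3,70,30),(18,255,90)),hsv
s=snap("scene","o2s")
for n,d in(("top",t),("scene",s)):
    m,hsv=mask(d)
    for q in cv2.findContours(m,cv2.RETR_EXTERNAL,cv2.CHAIN_APPROX_NONE)[0]:
        if cv2.contourArea(q)>120:
            r=cv2.minAreaRect(q); print(n,np.round(r[0],1),np.round(r[1],1),round(r[2],1),cast(d,r[0],18)[0])
print(sensors.sense()["tool_pos"],sensors.sense()["tcp_rot"])
for p in((454.5,-361.5,12),): plan(*p,85.5)
E
```

```text
top [427.8 272.6] [30.1 13.4] 4.4 [ 453.98867536 -355.77701308   18.        ]
top [424.5 223.2] [34.9 12. ] 9.5 [ 566.3189565  -348.31870055   18.        ]
scene [242.8 203.8] [23.7 10. ] 41.2 [ 564.87641012 -356.00905532   18.        ]
scene [267.2 179.1] [23.7  8.6] 36.3 [ 450.30697888 -370.90344056   18.        ]
[ 451.86352986 -360.12745951  136.69754609] [-179.59423194    0.27293485   85.9441415 ]
shift [-0.0006, 0.0036, 0.1247] turn [-0.4, 0.27, 0.44] dist 0.125
```

View pics/o2c.png

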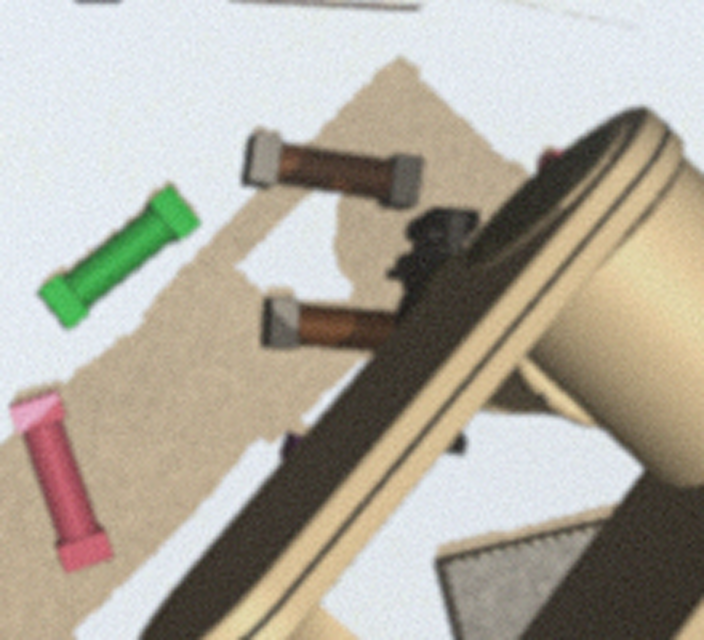

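>>> move_arm --rows '[[[0, 0.003, 0.05, 0, 0, 0], [-0.001, 0.003, 0.09, 0, 0, 0], [-0.001, 0.003, 0.115, -0.4, 0.3, 0.4], [-0.001, 0.003, 0.123, -0.4, 0.3, 0.4], [-0.001, 0.003, 0.124, -0.4, 0.3, 0.4], [-0.001, 0.003, 0.124, -0.4, 0.3, 0.4]]]'

```text
time: 9.0
tool_pos: [455.0, -363.8, 15.0]
tcp_rot: [179.9, 0.1, 85.5]
ft_force: [-0.2, 0.2, -0.0]
finger_gap: 63.9
```

>>> move_arm --rows '[[[0, 0, 0, 0, 0, 0], [0, 0, 0, 0, 0, 0], [0, 0, 0, 0, 0, 0], [0, 0, 0, 0, 0, 0], [0, 0, 0, 0, 0, 0], [0, 0, 0, 0, 0, 0]]]' --grip 0 --newtons 50

```text
time: 9.6
tool_pos: [454.9, -364.5, 15.2]
tcp_rot: [179.8, 0.1, 85.5]
ft_force: [-0.2, 1.8, 7.3]
finger_gap: 28.3
```

>>> move_arm --rows '[[[0, 0, -0.03, 0, 0, 0], [0, 0, -0.07, 0, 0, 0], [0, 0, -0.11, 0, 0, 0], [0, 0, -0.12, 0, 0, 0], [0, 0, -0.12, 0, 0, 0]]]'

```text
time: 10.1
tool_pos: [455.1, -364.9, 136.4]
tcp_rot: [179.7, 0.2, 85.5]
ft_force: [0.6, -0.7, -0.9]
finger_gap: 28.2
```

```bash
python3 - <<'E'
from h import *
plan(532.7,147.3,120,86.9)
E
```

```text
shift [0.5168, 0.0369, 0.0144] turn [0.28, 0.25, -1.42] dist 0.518
```

>>> move_arm --rows '[[[0.04, 0.003, 0.014, 0.3, 0.2, -1.4], [0.08, 0.006, 0.014, 0.3, 0.2, -1.4], [0.12, 0.009, 0.014, 0.3, 0.2, -1.4], [0.16, 0.012, 0.014, 0.3, 0.2, -1.4], [0.2, 0.015, 0.014, 0.3, 0.2, -1.4], [0.24, 0.018, 0.014, 0.3, 0.2, -1.4], [0.28, 0.021, 0.014, 0.3, 0.2, -1.4], [0.32, 0.024, 0.014, 0.3, 0.2, -1.4], [0.36, 0.027, 0.014, 0.3, 0.2, -1.4], [0.4, 0.03, 0.014, 0.3, 0.2, -1.4], [0.44, 0.032, 0.014, 0.3, 0.2, -1.4], [0.48, 0.035, 0.014, 0.3, 0.2, -1.4], [0.505, 0.036, 0.014, 0.3, 0.2, -1.4], [0.517, 0.037, 0.014, 0.3, 0.2, -1.4], [0.517, 0.037, 0.014, 0.3, 0.2, -1.4], [0.517, 0.037, 0.014, 0.3, 0.2, -1.4], [0.517, 0.037, 0.014, 0.3, 0.2, -1.4]]]'

```text
time: 11.8
tool_pos: [531.1, 147.6, 118.4]
tcp_rot: [-179.7, -0.1, 86.8]
ft_force: [-0.5, -1.1, -1.5]
finger_gap: 28.0
```

```bash
python3 - <<'E'
from h import *
t=snap("top","o3"); crop(t,120,90,320,310,2.7,"o3c")
s=snap("scene","o3s");crop(s,280,160,500,400,2.5,"o3sc")
q=sensors.sense();print(q["tool_pos"],q["tcp_rot"],q["finger_gap"])
E
```

```text
[531.35696084 147.75648602 118.7800371 ] [-1.79726391e+02 -1.45448632e-01  8.67922442e+01] 28.327255088253544
```

View pics/o3c.png

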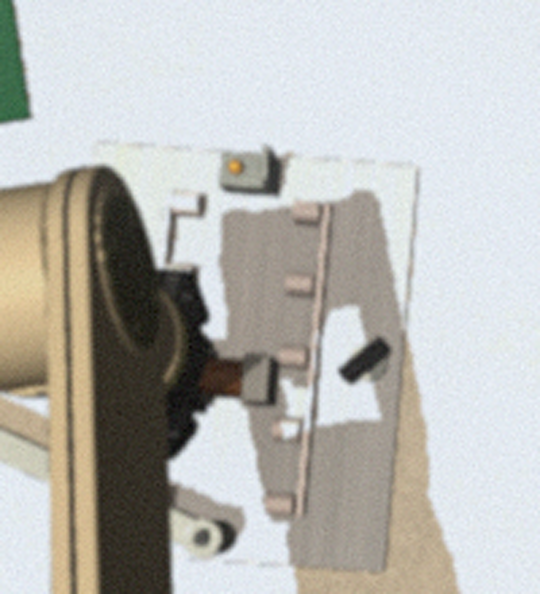

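View pics/o3sc.png

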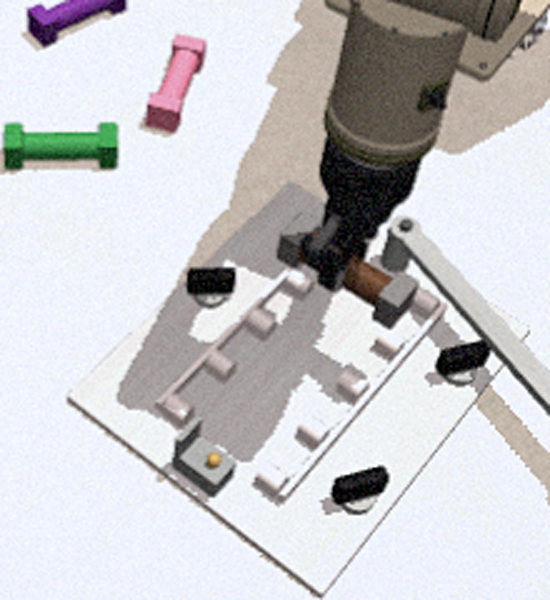

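```bash
python3 - <<'E'
from h import *
t=snap("top"); s=snap("scene")
print("cam",-t["R"].T@t["t"])
crop(t,190,210,240,250,14,"cap")
crop(s,380,240,460,310,8,"caps")
E
```

```text
cam [ 441.88438115 -107.04885573 1028.25346744]
```

View pics/cap.png

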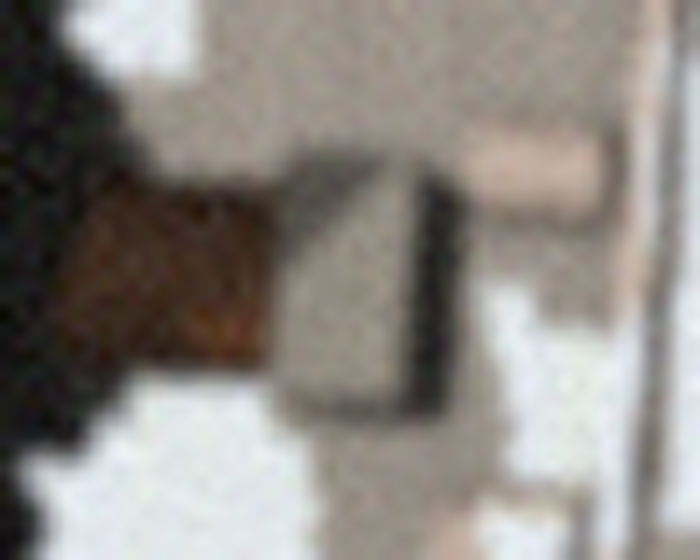

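View pics/caps.png

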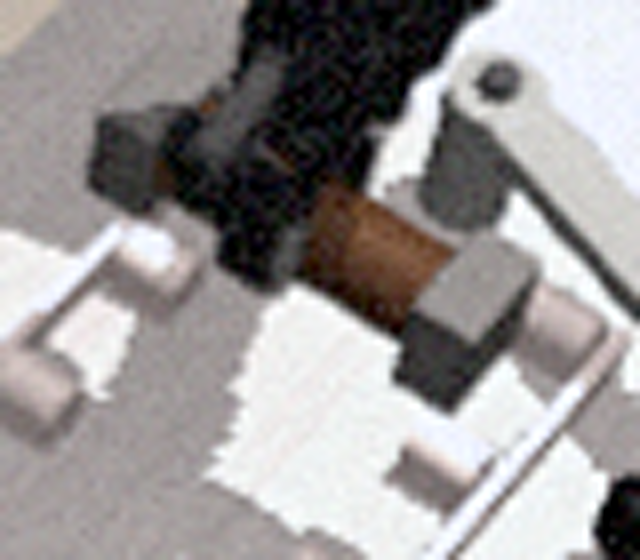

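```bash
python3 - <<'E'
from h import *
t=snap("top"); s=snap("scene")
q=sensors.sense();p=q["tool_pos"];z=p[2]-15.2+36; print(p)
C=cast(t,[[214.3,229.9],[218.97,229.9],[209.7,229.9]],z);print(C)
print(cast(s,[[380+478.8/8-.44,240+290/8-.44]],z), tri(t,[214.3,229.9],s,[439.4,275.8]))
E
```

```text
[531.51455218 148.46509368 119.08510028]
[[529.40891194 102.06417315 139.88510028]
 [529.59389257  92.72752897 139.88510028]
 [529.22670403 111.2582767  139.88510028]]
[[537.02034891 203.49833515 139.88510028]] [516.83197488 155.3215611   82.50674665]
```

```bash
python3 - <<'E'
from h import *
plan(532.7,145.7,25.5,86.9)
E
```

```text
shift [-0.003, 0.0017, 0.0936] turn [-0.25, -0.16, -0.07] dist 0.094
```

>>> move_arm --rows '[[[-0.003, 0.001, 0.03, -0.3, -0.2, 0], [-0.003, 0.001, 0.055, -0.3, -0.2, 0], [-0.003, 0.001, 0.07, -0.3, -0.2, 0], [-0.003, 0.001, 0.08, -0.3, -0.2, 0], [-0.003, 0.001, 0.087, -0.3, -0.2, 0], [-0.003, 0.001, 0.092, -0.3, -0.2, 0], [-0.003, 0.001, 0.092, -0.3, -0.2, 0], [-0.003, 0.001, 0.092, -0.3, -0.2, 0]]]'

```text
time: 12.9
tool_pos: [532.4, 146.4, 27.6]
tcp_rot: [179.9, 0.0, 86.9]
ft_force: [-0.3, -0.2, -1.6]
finger_gap: 28.2
```

>>> move_arm --rows '[[[0, 0, 0.001, 0, 0, 0], [0, 0, 0.002, 0, 0, 0], [0, 0, 0.002, 0, 0, 0]]]'

```text
time: 13.2
tool_pos: [532.2, 146.3, 25.3]
tcp_rot: [179.9, 0.0, 86.9]
ft_force: [0.4, 0.5, -1.6]
finger_gap: 28.4
```

>>> move_arm --rows '[[[0, 0, 0, 0, 0, 0], [0, 0, 0, 0, 0, 0], [0, 0, 0, 0, 0, 0]]]' --grip 0.52

```text
time: 13.5
tool_pos: [531.9, 146.2, 25.1]
tcp_rot: [179.9, 0.0, 86.9]
ft_force: [0.2, 0.2, -0.7]
finger_gap: 44.5
```

>>> move_arm --rows '[[[0, 0, -0.03, 0, 0, 0], [0, 0, -0.08, 0, 0, 0], [0, 0, -0.13, 0, 0, 0]]]'

```text
time: 13.8
tool_pos: [530.6, 146.1, 155.4]
tcp_rot: [-179.9, 0.1, 86.9]
ft_force: [1.6, -0.4, 0.5]
finger_gap: 44.7
```

```bash
python3 - <<'E'
from h import *
q=sensors.sense();print(q["tool_pos"],q["tcp_rot"])
plan(566.5,-347.8,120,81)
E
```

```text
[530.61803481 146.11644414 155.40807865] [-1.79892476e+02  7.26561569e-02  8.68794714e+01]
shift [-0.4912, 0.0628, 0.0359] turn [-0.1, 0.08, 5.88] dist 0.496
```

>>> move_arm --rows '[[[-0.04, 0.005, 0.02, 0, 0, 0.5], [-0.08, 0.01, 0.02, 0, 0, 1], [-0.13, 0.015, 0.02, 0, 0, 1.5], [-0.18, 0.022, 0.02, 0, 0, 2], [-0.23, 0.03, 0.02, 0, 0, 3], [-0.28, 0.035, 0.02, 0, 0, 4], [-0.33, 0.042, 0.02, 0, 0, 5], [-0.38, 0.05, 0.02, 0, 0, 5.4], [-0.43, 0.056, 0.02, 0, 0, 5.4], [-0.47, 0.06, 0.02, 0, 0, 5.4], [-0.491, 0.063, 0.02, 0, 0, 5.4], [-0.491, 0.063, 0.02, 0, 0, 5.4], [-0.491, 0.063, 0.02, 0, 0, 5.4], [-0.491, 0.063, 0.02, 0, 0, 5.4]]]' --grip 0.75

```text
time: 15.2
tool_pos: [568.0, -346.2, 135.1]
tcp_rot: [180.0, -0.0, 81.5]
ft_force: [-0.7, -0.2, 0.3]
finger_gap: 64.1
```

```bash
python3 - <<'E'
from h import *
t=snap("top","o4"); crop(t,130,120,550,370,1.9,"o4c")
s=snap("scene","o4s");crop(s,280,160,500,400,2.5,"o4sc")
hsv=cv2.cvtColor(t["bgr"],cv2.COLOR_BGR2HSV); m=cv2.inRange(hsv,(3,70,30),(18,255,90))
for q in cv2.findContours(m,cv2.RETR_EXTERNAL,cv2.CHAIN_APPROX_NONE)[0]:
    if cv2.contourArea(q)>60:
        r=cv2.minAreaRect(q); print(np.round(r[0],1),np.round(r[1],1),round(r[2],1),cast(t,r[0],18)[0],cast(t,r[0],28)[0])
plan(566.5,-347.8,14,81.5)
E
```

```text
[268.3 464.7] [11.1 24.6] 30.3 [31.42306037 -7.75028019 18.        ] [35.48601421 -8.73318774 28.        ]
[354.5 338.4] [25.  99.7] 42.7 [ 304.26685165 -191.75617025   18.        ] [ 305.62905959 -190.91769439   28.        ]
[201.5 232. ] [35. 12.] 0.0 [536.03690106 159.63825086  18.        ] [535.10493177 156.99844693  28.        ]
[411.5 221. ] [10.  9.] 90.0 [ 570.71597262 -318.72468666   18.        ] [ 569.44073234 -316.62941218   28.        ]
[504.  205.5] [32.9 17.4] 27.6 [ 610.5764777  -529.94450723   18.        ] [ 608.90667797 -525.75847209   28.        ]
shift [-0.002, -0.0015, 0.1214] turn [0.03, 0.02, 0.07] dist 0.121
```

View pics/o4c.png

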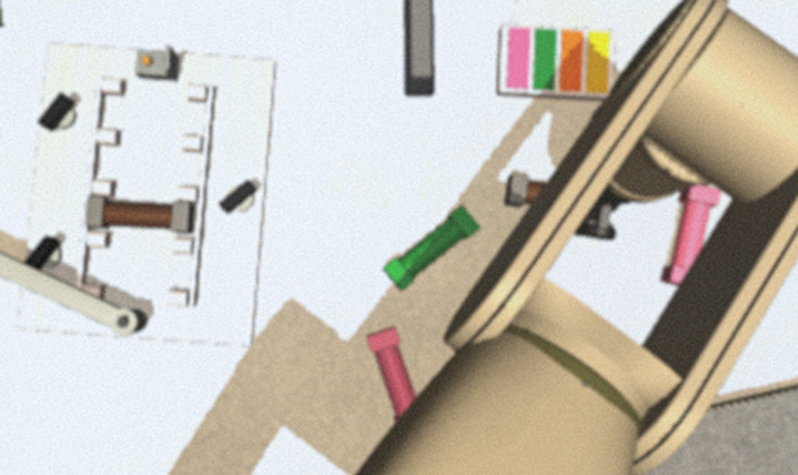

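View pics/o4sc.png

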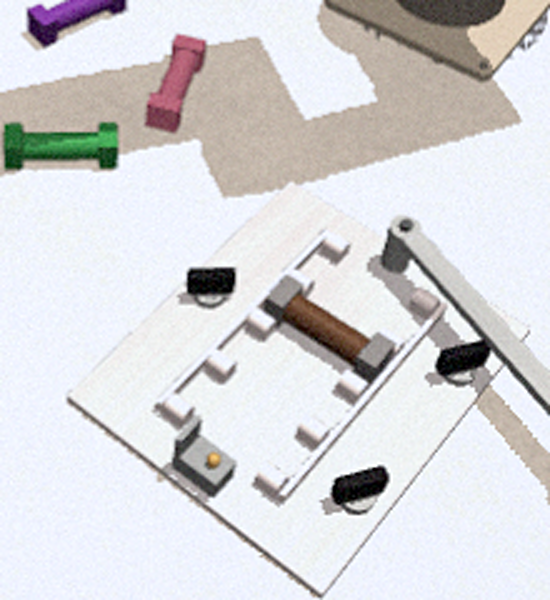

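```bash
python3 - <<'E'
from h import *
t=snap("top"); crop(t,165,205,250,265,9,"z1")
s=snap("scene");crop(s,370,250,460,320,8,"z2")
E
```

```text
(no output)
```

View pics/z1.png

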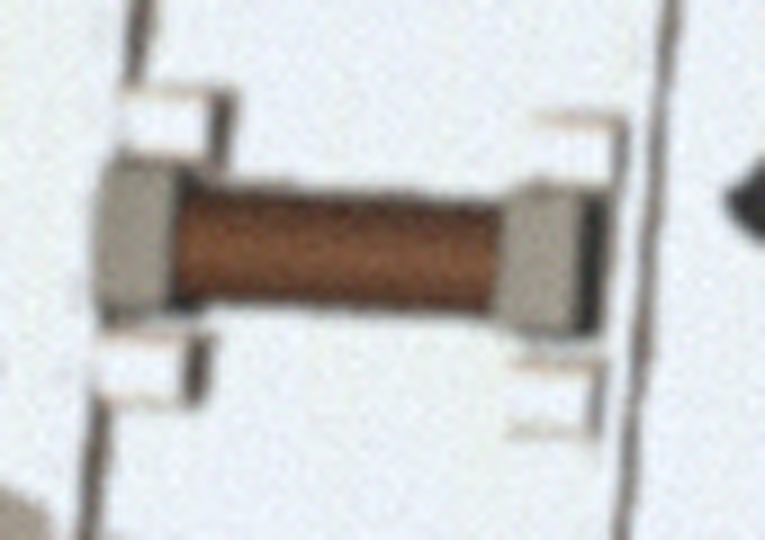

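View pics/z2.png

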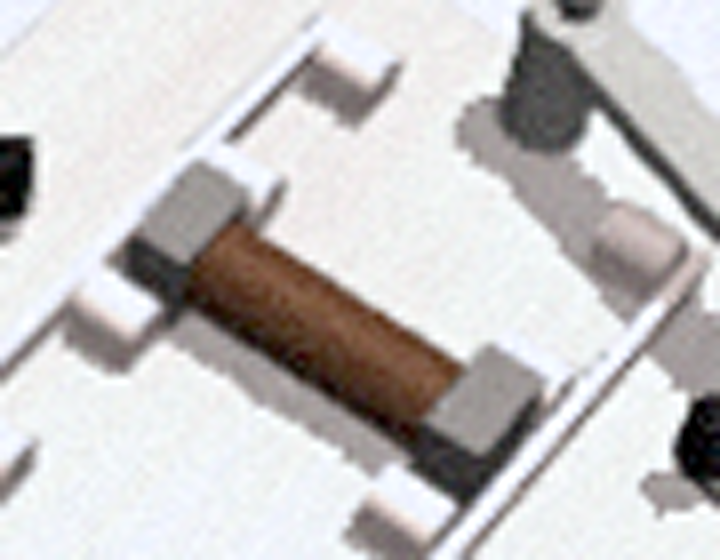

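```bash
python3 - <<'E'
from h import *
t=snap("top"); s=snap("scene")
a=cast(t,[[180.0,231.6],[224.8,233.2]],46);b=cast(s,[[394.6,276.2],[430.8,299.3]],46)
print(a,a.mean(0));print(b,b.mean(0))
c=np.array([563.7,147.6])
for m in (a.mean(0),b.mean(0)):
    d=m[:2]-np.array([564.5,148.2]); th=np.radians(-3.13); print("local",np.array([[np.cos(th),np.sin(th)],[-np.sin(th),np.cos(th)]])@d)
# strips: end strip outer edges top: left strip dark line outer? separators' inner ends at |y|=40 z~32
E
```

```text
[[533.37766398 199.71436657  46.        ]
 [531.77615605 100.67225522  46.        ]] [532.57691002 150.1933109   46.        ]
[[531.02266041 103.54966212  46.        ]
 [534.18795336 201.67853921  46.        ]] [532.60530688 152.61410067  46.        ]
local [-31.98430573   0.2472843 ]
local [-32.08813031   2.6660133 ]
```

>>> move_arm --rows '[[[0, -0.001, 0.05, 0, 0, 0], [0, -0.001, 0.09, 0, 0, 0], [0, -0.001, 0.112, 0, 0, 0], [0, -0.001, 0.12, 0, 0, 0], [0, -0.001, 0.121, 0, 0, 0], [0, -0.001, 0.121, 0, 0, 0]]]'

```text
time: 16.1
tool_pos: [568.1, -348.0, 16.0]
tcp_rot: [179.8, 0.1, 81.5]
ft_force: [-0.4, -0.8, 0.8]
finger_gap: 64.0
```

>>> move_arm --rows '[[[0, 0, 0, 0, 0, 0], [0, 0, 0, 0, 0, 0], [0, 0, 0, 0, 0, 0], [0, 0, 0, 0, 0, 0], [0, 0, 0, 0, 0, 0], [0, 0, 0, 0, 0, 0]]]' --grip 0 --newtons 50

```text
time: 16.7
tool_pos: [568.0, -348.1, 16.3]
tcp_rot: [179.8, 0.1, 81.5]
ft_force: [-1.1, 0.2, 6.3]
finger_gap: 28.2
```

>>> move_arm --rows '[[[0, 0, -0.03, 0, 0, 0], [0, 0, -0.07, 0, 0, 0], [0, 0, -0.11, 0, 0, 0], [0, 0, -0.12, 0, 0, 0], [0, 0, -0.12, 0, 0, 0]]]'

```text
time: 17.2
tool_pos: [568.5, -348.4, 137.5]
tcp_rot: [179.7, 0.2, 81.5]
ft_force: [-0.4, -0.0, -1.0]
finger_gap: 28.2
```

```bash
python3 - <<'E'
from h import *
plan(594.7,145.9,120,86.9)
E
```

```text
shift [0.4927, -0.0474, 0.0157] turn [0.32, 0.19, -5.42] dist 0.495
```

>>> move_arm --rows '[[[0.04, -0.004, 0.005, 0.3, 0.2, -1], [0.08, -0.008, 0.005, 0.3, 0.2, -2], [0.12, -0.012, 0.005, 0.3, 0.2, -3], [0.16, -0.016, 0.005, 0.3, 0.2, -4], [0.2, -0.02, 0.005, 0.3, 0.2, -5], [0.24, -0.024, 0.005, 0.3, 0.2, -5.4], [0.28, -0.028, 0.005, 0.3, 0.2, -5.4], [0.32, -0.031, 0.005, 0.3, 0.2, -5.4], [0.36, -0.035, 0.005, 0.3, 0.2, -5.4], [0.4, -0.039, 0.005, 0.3, 0.2, -5.4], [0.44, -0.043, 0.005, 0.3, 0.2, -5.4], [0.47, -0.046, 0.005, 0.3, 0.2, -5.4], [0.485, -0.047, 0.005, 0.3, 0.2, -5.4], [0.491, -0.047, 0.005, 0.3, 0.2, -5.4], [0.491, -0.047, 0.005, 0.3, 0.2, -5.4], [0.491, -0.047, 0.005, 0.3, 0.2, -5.4]]]'

```text
time: 18.8
tool_pos: [593.0, 144.0, 128.2]
tcp_rot: [-179.7, -0.1, 86.8]
ft_force: [0.1, -0.1, -2.0]
finger_gap: 28.1
```

```bash
python3 - <<'E'
from h import *
t=snap("top","o5"); crop(t,150,160,260,260,6,"o5c")
s=snap("scene","o5s");crop(s,340,210,460,320,5.5,"o5sc")
q=sensors.sense();print(q["tool_pos"],q["tcp_rot"],q["finger_gap"])
E
```

```text
[593.26463513 143.85532597 128.73187057] [-1.79731009e+02 -1.52289925e-01  8.67892624e+01] 28.170237144845085
```

View pics/o5c.png

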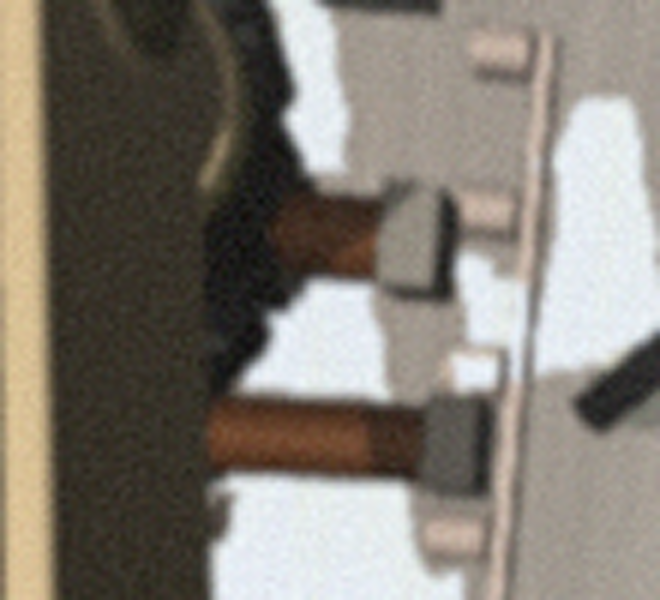

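View pics/o5sc.png

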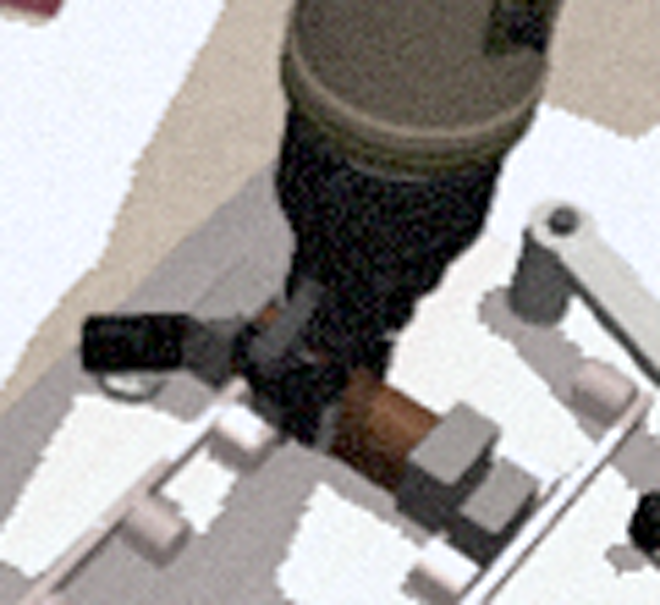

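```bash
python3 - <<'E'
from h import *
t=snap("top"); s=snap("scene")
q=sensors.sense();p=q["tool_pos"];z=p[2]-16.3+36; print(p)
print(cast(t,[[218.1,199.2]],z),cast(s,[[422.7,290.3]],z))
E
```

```text
[593.37381883 144.12195187 129.01326226]
[[590.24296284  94.84547351 148.71326226]] [[597.52056615 196.64337898 148.71326226]]
```

```bash
python3 - <<'E'
from h import *
plan(595,144.8,27,86.9)
E
```

```text
shift [0.0005, 0.002, 0.102] turn [-0.25, -0.17, -0.1] dist 0.102
```

>>> move_arm --rows '[[[0.001, 0.002, 0.04, -0.3, -0.2, 0], [0.001, 0.002, 0.065, -0.3, -0.2, 0], [0.001, 0.002, 0.08, -0.3, -0.2, 0], [0.001, 0.002, 0.09, -0.3, -0.2, 0], [0.001, 0.002, 0.097, -0.3, -0.2, 0], [0.001, 0.002, 0.101, -0.3, -0.2, 0], [0.001, 0.002, 0.101, -0.3, -0.2, 0], [0.001, 0.002, 0.101, -0.3, -0.2, 0]]]'

```text
time: 19.8
tool_pos: [595.6, 146.7, 28.9]
tcp_rot: [179.9, 0.0, 86.9]
ft_force: [-0.2, 0.4, -1.7]
finger_gap: 28.3
```

>>> move_arm --rows '[[[0, 0, 0.001, 0, 0, 0], [0, 0, 0.001, 0, 0, 0]]]'

```text
time: 20.0
tool_pos: [595.2, 146.6, 27.5]
tcp_rot: [179.9, 0.0, 86.9]
ft_force: [0.2, 0.4, -2.0]
finger_gap: 28.0
```

>>> move_arm --rows '[[[-0.001, 0, 0, 0, 0, 0], [-0.001, 0, 0.001, 0, 0, 0], [-0.001, 0, 0.001, 0, 0, 0]]]'

```text
time: 20.3
tool_pos: [595.0, 145.5, 26.3]
tcp_rot: [179.9, 0.0, 86.9]
ft_force: [-1.5, -0.6, 2.3]
finger_gap: 28.0
```

>>> move_arm --rows '[[[0, 0, 0, 0, 0, 0], [0, 0, 0, 0, 0, 0], [0, 0, 0, 0, 0, 0]]]' --grip 0.52

```text
time: 20.6
tool_pos: [594.9, 145.5, 26.1]
tcp_rot: [179.9, 0.0, 86.9]
ft_force: [0.3, 0.4, -0.4]
finger_gap: 44.7
```

>>> move_arm --rows '[[[0, 0, -0.03, 0, 0, 0], [0, 0, -0.08, 0, 0, 0], [0, 0, -0.13, 0, 0, 0]]]'

```text
time: 20.9
tool_pos: [593.6, 145.4, 156.2]
tcp_rot: [-179.9, 0.1, 86.9]
ft_force: [1.6, -0.6, 0.2]
finger_gap: 44.1
```

```bash
python3 - <<'E'
from h import *
q=sensors.sense();print(q["tool_pos"],q["tcp_rot"])
s=snap("scene","o6s");crop(s,300,210,500,360,4,"o6sc")
plan(517,403.5,170,66);plan(517,403.5,77,66)
E
```

```text
[593.5673822  145.41568397 156.24637452] [-1.79896110e+02  5.48213451e-02  8.68786440e+01]
shift [0.2523, -0.0957, -0.0027] turn [0.7, -0.26, 20.89] dist 0.27
shift [0.2521, -0.0969, 0.0903] turn [0.7, -0.26, 20.89] dist 0.285
```

View pics/o6sc.png

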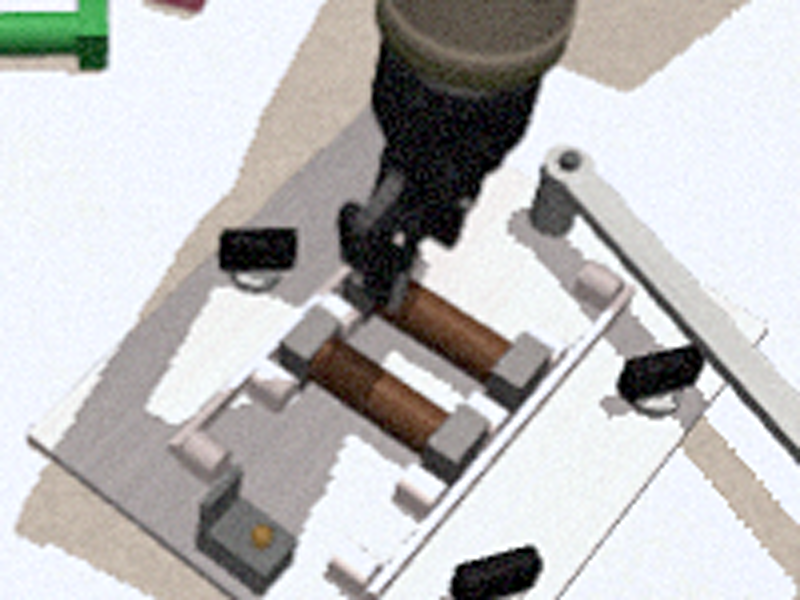

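>>> move_arm --rows '[[[0.04, -0.015, 0, 0.7, -0.3, 3], [0.09, -0.035, 0, 0.7, -0.3, 7], [0.14, -0.053, 0, 0.7, -0.3, 12], [0.19, -0.072, 0, 0.7, -0.3, 17], [0.23, -0.088, 0, 0.7, -0.3, 20.9], [0.251, -0.096, 0, 0.7, -0.3, 20.9], [0.251, -0.096, 0, 0.7, -0.3, 20.9], [0.251, -0.096, 0, 0.7, -0.3, 20.9], [0.251, -0.096, 0, 0.7, -0.3, 20.9]]]' --grip 0.8

```text
time: 21.85
tool_pos: [513.0, 400.4, 155.5]
tcp_rot: [-179.4, 0.5, 65.9]
ft_force: [0.5, 0.2, 0.1]
finger_gap: 68.1
```

```bash
python3 - <<'E'
from h import *
q=sensors.sense();print(q["tool_pos"],q["tcp_rot"])
t=snap("top","o7"); crop(t,60,100,320,310,3,"o7c")
s=snap("scene","o7s");crop(s,320,200,520,340,4,"o7sc")
plan(517,403.5,77,66)
E
```

```text
[512.95018328 400.37862369 155.53962248] [-179.43673219    0.45431999   65.94092294]
shift [0.0053, 0.0028, 0.0787] turn [-0.57, 0.44, -0.12] dist 0.079
```

View pics/o7c.png

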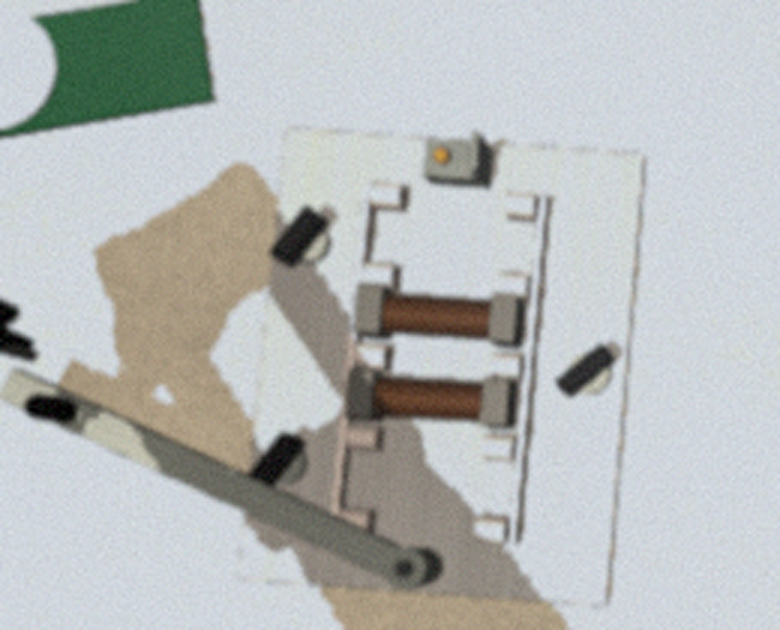

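View pics/o7sc.png

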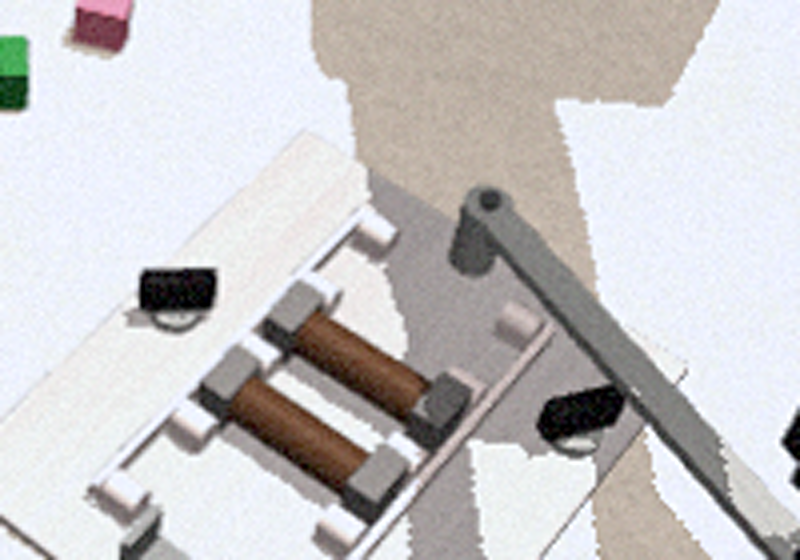

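>>> move_arm --rows '[[[0.005, 0.002, 0.02, -0.6, 0.4, 0], [0.005, 0.002, 0.05, -0.6, 0.4, 0], [0.005, 0.002, 0.07, -0.6, 0.4, 0], [0.005, 0.002, 0.077, -0.6, 0.4, 0], [0.005, 0.002, 0.077, -0.6, 0.4, 0]]]'

```text
time: 22.45
tool_pos: [515.1, 403.7, 77.5]
tcp_rot: [-179.9, 0.1, 65.9]
ft_force: [-0.2, 0.4, -0.6]
finger_gap: 68.1
```

>>> move_arm --rows '[[[0, 0, 0, 0, 0, 0], [0, 0, 0, 0, 0, 0], [0, 0, 0, 0, 0, 0], [0, 0, 0, 0, 0, 0], [0, 0, 0, 0, 0, 0], [0, 0, 0, 0, 0, 0]]]' --grip 0 --newtons 30

```text
time: 23.05
tool_pos: [516.1, 405.5, 80.1]
tcp_rot: [179.9, -0.1, 66.0]
ft_force: [-1.4, -0.9, 5.7]
finger_gap: 17.2
```

```bash
python3 - <<'E'
from h import *
q=sensors.sense();p=q["tool_pos"];print(p,q["tcp_rot"],q["ft_force"])
h=np.array([408.3,156.1]);d=p[:2]-h;print(np.hypot(*d),np.degrees(np.arctan2(d[1],d[0])))
# rows 1..: rotate by -a about hinge, in tool frame
R=Ro.from_euler("xyz",q["tcp_rot"],degrees=True)
for a in np.arange(3,70,3):
    w=Ro.from_euler("z",-a,degrees=True).apply([*d,0])-[*d,0]
    s=R.inv().apply(w)/1000
    print([round(float(s[0]),3),round(float(s[1]),3),0,0,0,int(a)],end=",")
E
```

```text
[516.12671593 405.45000068  80.1248418 ] [ 1.79907327e+02 -7.41852355e-02  6.59842513e+01] [-1.44843555 -0.92201435  5.73734742]
271.66527843515627 66.61483922318742
[-0.0, 0.014, 0, 0, 0, 3],[-0.001, 0.028, 0, 0, 0, 6],[-0.003, 0.043, 0, 0, 0, 9],[-0.005, 0.057, 0, 0, 0, 12],[-0.008, 0.07, 0, 0, 0, 15],[-0.012, 0.084, 0, 0, 0, 18],[-0.017, 0.098, 0, 0, 0, 21],[-0.022, 0.111, 0, 0, 0, 24],[-0.028, 0.124, 0, 0, 0, 27],[-0.035, 0.136, 0, 0, 0, 30],[-0.042, 0.148, 0, 0, 0, 33],[-0.05, 0.16, 0, 0, 0, 36],[-0.059, 0.172, 0, 0, 0, 39],[-0.068, 0.183, 0, 0, 0, 42],[-0.077, 0.193, 0, 0, 0, 45],[-0.088, 0.203, 0, 0, 0, 48],[-0.098, 0.212, 0, 0, 0, 51],[-0.11, 0.221, 0, 0, 0, 54],[-0.121, 0.229, 0, 0, 0, 57],[-0.133, 0.237, 0, 0, 0, 60],[-0.146, 0.244, 0, 0, 0, 63],[-0.158, 0.25, 0, 0, 0, 66],[-0.172, 0.256, 0, 0, 0, 69],
```

>>> move_arm --rows '[[[0, 0.014, 0, 0, 0, 3], [-0.001, 0.028, 0, 0, 0, 6], [-0.003, 0.043, 0, 0, 0, 9], [-0.005, 0.057, 0, 0, 0, 12], [-0.008, 0.07, 0, 0, 0, 15], [-0.012, 0.084, 0, 0, 0, 18], [-0.017, 0.098, 0, 0, 0, 21], [-0.022, 0.111, 0, 0, 0, 24], [-0.028, 0.124, 0, 0, 0, 27], [-0.035, 0.136, 0, 0, 0, 30], [-0.042, 0.148, 0, 0, 0, 33], [-0.05, 0.16, 0, 0, 0, 36], [-0.059, 0.172, 0, 0, 0, 39], [-0.068, 0.183, 0, 0, 0, 42], [-0.077, 0.193, 0, 0, 0, 45], [-0.088, 0.203, 0, 0, 0, 48], [-0.098, 0.212, 0, 0, 0, 51], [-0.11, 0.221, 0, 0, 0, 54], [-0.121, 0.229, 0, 0, 0, 57], [-0.121, 0.229, 0, 0, 0, 57]]]'

```text
time: 25.05
tool_pos: [676.1, 199.4, 80.1]
tcp_rot: [179.9, -0.1, 8.8]
ft_force: [-2.5, -0.9, 5.0]
finger_gap: 17.5
```

```bash
python3 - <<'E'
from h import *
q=sensors.sense();p=q["tool_pos"];print(p,q["tcp_rot"],q["ft_force"],q["finger_gap"])
h=np.array([408.3,156.1]);d=p[:2]-h;print(np.hypot(*d),np.degrees(np.arctan2(d[1],d[0])))
R=Ro.from_euler("xyz",q["tcp_rot"],degrees=True)
for a in np.arange(1.5,16,1.5):
    w=Ro.from_euler("z",-a,degrees=True).apply([*d,0])-[*d,0]
    s=R.inv().apply(w)/1000
    print([round(float(s[0]),3),round(float(s[1]),3),0,0,0,float(a)],end=",")
t=snap("top","o8"); crop(t,60,100,320,310,3,"o8c")
s=snap("scene","o8s");crop(s,320,200,520,340,4,"o8sc")
E
```

```text
[676.14668933 199.44623336  80.14416332] [ 1.79933698e+02 -6.07220526e-02  8.78068215e+00] [-2.49391994 -0.87084974  5.04559846] 17.51997705610506
271.3314300502168 9.192607545993438
[-0.0, 0.007, 0, 0, 0, 1.5],[-0.0, 0.014, 0, 0, 0, 3.0],[-0.001, 0.021, 0, 0, 0, 4.5],[-0.001, 0.028, 0, 0, 0, 6.0],[-0.002, 0.035, 0, 0, 0, 7.5],[-0.003, 0.042, 0, 0, 0, 9.0],[-0.004, 0.049, 0, 0, 0, 10.5],[-0.006, 0.056, 0, 0, 0, 12.0],[-0.007, 0.063, 0, 0, 0, 13.5],[-0.009, 0.07, 0, 0, 0, 15.0],
```

View pics/o8sc.png

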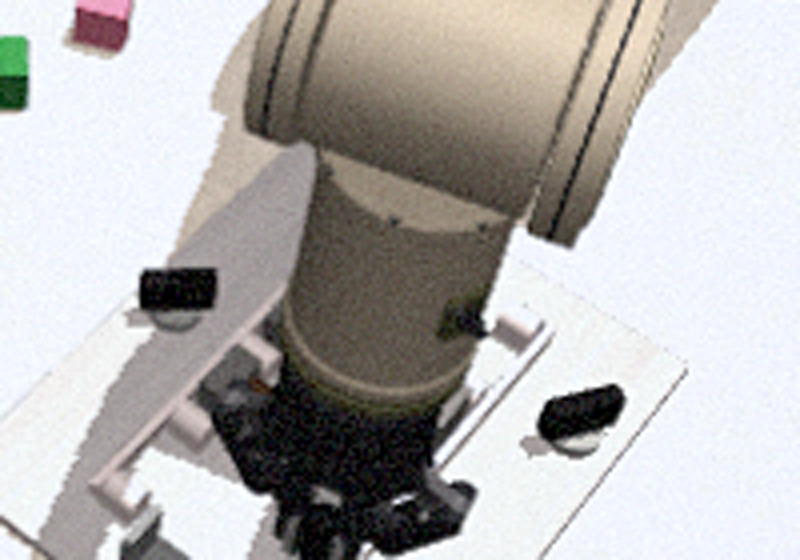

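>>> move_arm --rows '[[[0, 0.007, 0, 0, 0, 1.5], [0, 0.014, 0, 0, 0, 3], [-0.001, 0.021, 0, 0, 0, 4.5], [-0.001, 0.028, 0, 0, 0, 6], [-0.002, 0.035, 0, 0, 0, 7.5], [-0.003, 0.042, 0, 0, 0, 9], [-0.004, 0.047, 0, 0, 0, 10], [-0.005, 0.051, 0, 0, 0, 11], [-0.005, 0.054, 0, 0, 0, 12], [-0.006, 0.057, 0, 0, 0, 12.3], [-0.006, 0.059, 0, 0, 0, 12.3], [-0.006, 0.059, 0, 0, 0, 12.3]]]'

```text
time: 26.35
tool_pos: [679.3, 141.7, 80.1]
tcp_rot: [180.0, -0.1, -3.4]
ft_force: [-0.2, -0.6, 6.4]
finger_gap: 16.9
```

>>> move_arm --rows '[[[0, 0.001, 0, 0, 0, 0], [0, 0.002, 0, 0, 0, 0], [0, 0.003, 0, 0, 0, 0], [0, 0.003, 0, 0, 0, 0], [0, 0.003, 0, 0, 0, 0]]]'

```text
time: 26.85
tool_pos: [679.2, 141.0, 80.1]
tcp_rot: [-179.9, -0.1, -3.3]
ft_force: [1.1, 7.3, 5.2]
finger_gap: 16.7
```

>>> move_arm --rows '[[[0, 0.001, 0, 0, 0, 0], [0, 0, 0, 0, 0, 0], [0, -0.002, 0, 0, 0, 0], [0, -0.002, 0, 0, 0, 0]]]'

```text
time: 27.25
tool_pos: [679.3, 141.5, 80.1]
tcp_rot: [180.0, -0.1, -3.3]
ft_force: [-0.2, 0.4, 7.2]
finger_gap: 16.9
```

>>> move_arm --rows '[[[0, 0, 0, 0, 0, 0], [0, 0, 0, 0, 0, 0], [0, 0, 0, 0, 0, 0], [0, 0, -0.02, 0, 0, 0], [0, 0, -0.06, 0, 0, 0], [0, 0, -0.1, 0, 0, 0], [-0.02, -0.04, -0.12, 0, 0, 0], [-0.04, -0.09, -0.12, 0, 0, 0], [-0.06, -0.13, -0.12, 0, 0, 0], [-0.06, -0.17, -0.12, 0, 0, 0], [-0.06, -0.2, -0.12, 0, 0, 0]]]' --grip 0.8

```text
time: 28.35
tool_pos: [629.0, 346.8, 198.5]
tcp_rot: [180.0, 0.0, -3.2]
ft_force: [0.6, -0.9, 0.1]
finger_gap: 68.4
```

```bash
python3 - <<'E'
from h import *
q=sensors.sense();print(q["tool_pos"],q["tcp_rot"])
t=snap("top","o9"); crop(t,130,120,290,310,3.1,"o9c")
s=snap("scene","o9s");crop(s,300,220,500,400,3.3,"o9sc")
E
```

```text
[628.97777029 346.82401706 198.53999807] [ 1.79975264e+02  2.09054763e-02 -3.22796572e+00]
```

View pics/o9c.png

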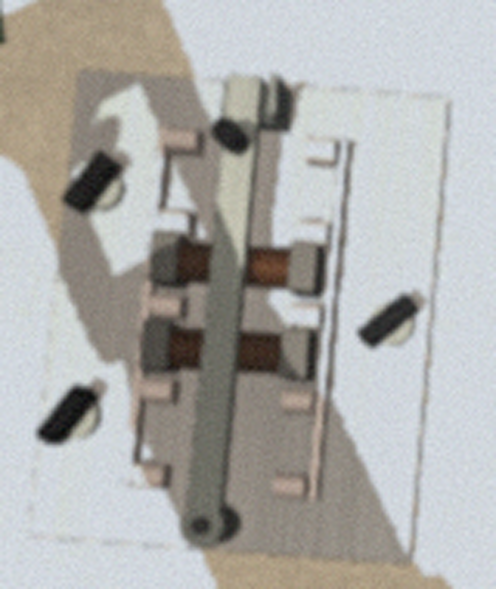

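View pics/o9sc.png

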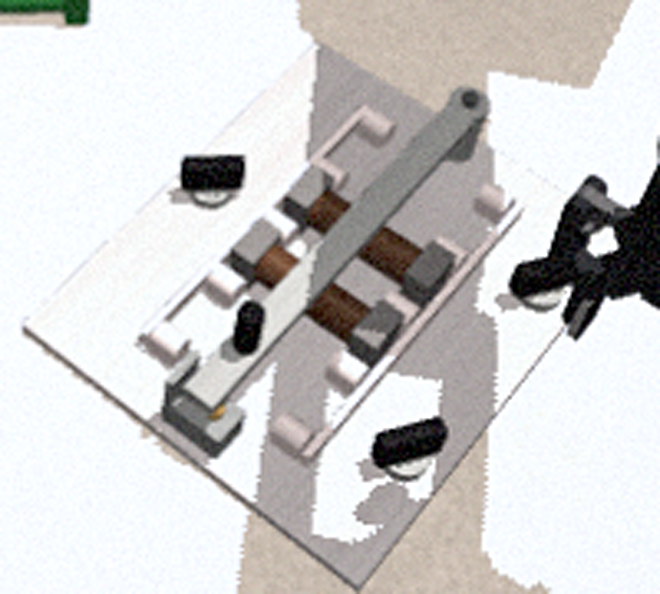

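```bash
python3 - <<'E'
from h import *
t=snap("top")
g=t["bgr"].max(2); m=(g<45).astype(np.uint8)*255
P=proj(t,[[485,264,44],[655,255,44],[558,36,44]])
for p in P:
    M=np.zeros_like(m); cv2.circle(M,tuple(int(round(v)) for v in p),16,255,-1)
    q=max(cv2.findContours(m&M,cv2.RETR_EXTERNAL,cv2.CHAIN_APPROX_NONE)[0],key=cv2.contourArea)
    r=cv2.minAreaRect(q); b=cv2.boxPoints(r)
    e=sorted([(np.linalg.norm(b[i]-b[(i+1)%4]),b[i],b[(i+1)%4]) for i in range(4)],key=lambda x:x[0])[-1]
    w=cast(t,[e[1],e[2]],44); d=w[1]-w[0]; print(p,np.round(r[0],1),np.round(r[1],1),"yaw",np.degrees(np.arctan2(d[1],d[0]))%180, cast(t,r[0],40)[0])
plan(655,255,120,135)
E
```

```text
[150.01993661 252.93085381] [151.5 253.4] [ 7.8 21.2] yaw 143.74654598985072 [484.21967232 262.22072586  40.        ]
[157.99506817 177.1596763 ] [159.3 178.8] [ 9.4 20.2] yaw 145.88541430760182 [652.14180169 253.45684737  40.        ]
[254.52610345 222.12656559] [255. 223.] [ 6.3 18.7] yaw 131.41159048746016 [556.63839324  35.55646636  40.        ]
shift [0.0307, 0.0896, 0.078] turn [-0.02, 0.08, -138.15] dist 0.123
```

```bash
python3 - <<'E'
from h import *
s=snap("scene"); t=snap("top")
S=lambda p:np.array(p)/3.3+[300,220]-0.35
for n,a,b in(("k1",[514,272],[575,253]),("k2",[375,437],[435,420]),("k3",[183,157],[242,155])):
    w=cast(s,S([a,b]),46);d=w[1]-w[0];print(n,np.linalg.norm(d),np.degrees(np.arctan2(d[1],d[0]))%180)
crop(t,140,160,180,195,16,"kk2"); crop(t,235,205,275,240,16,"kk3")
E
```

```text
k1 47.62059958743117 147.80722953059922
k2 41.48760034261472 145.30316174523873
k3 42.58780396875568 131.3652408514793
```

View pics/kk2.png

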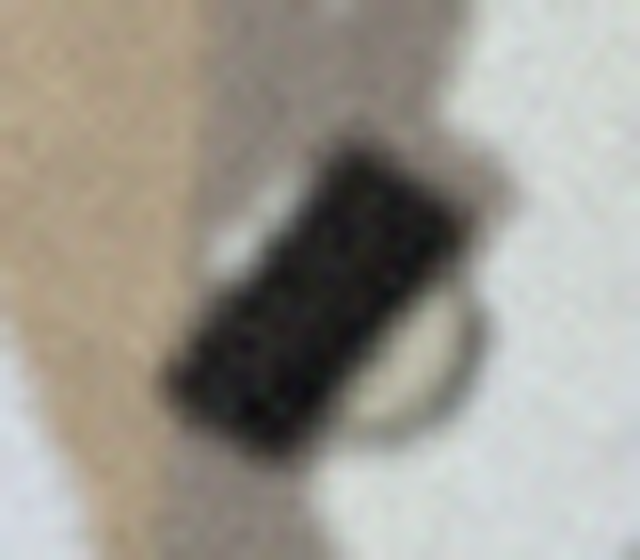

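View pics/kk3.png

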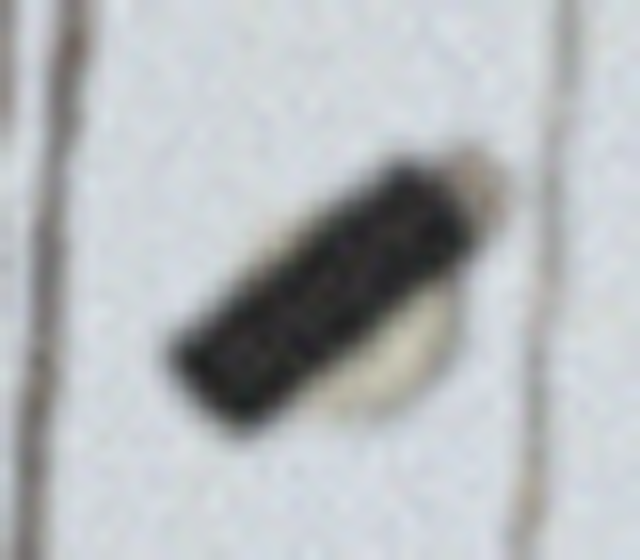

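```bash
python3 - <<'E'
from h import *
plan(655,255,110,145.5)
E
```

```text
shift [0.0301, 0.087, 0.0883] turn [-0.0, 0.12, -148.82] dist 0.128
```

>>> move_arm --rows '[[[0.03, 0.02, 0, 0, 0, -8.5], [0.03, 0.05, 0.02, 0, 0, -17], [0.03, 0.087, 0.04, 0, 0, -25.5], [0.03, 0.087, 0.06, 0, 0, -34], [0.03, 0.087, 0.08, 0, 0, -42.5], [0.03, 0.087, 0.088, 0, 0, -51], [0.03, 0.087, 0.088, 0, 0, -59.5], [0.03, 0.087, 0.088, 0, 0, -68], [0.03, 0.087, 0.088, 0, 0, -76.5], [0.03, 0.087, 0.088, 0, 0, -85], [0.03, 0.087, 0.088, 0, 0, -93.5], [0.03, 0.087, 0.088, 0, 0, -102], [0.03, 0.087, 0.088, 0, 0, -110.5], [0.03, 0.087, 0.088, 0, 0, -119], [0.03, 0.087, 0.088, 0, 0, -127.5], [0.03, 0.087, 0.088, 0, 0, -136], [0.03, 0.087, 0.088, 0, 0, -144], [0.03, 0.087, 0.088, 0, 0, -149], [0.03, 0.087, 0.088, 0, 0, -149], [0.03, 0.087, 0.088, 0, 0, -149]]]' --grip 0.55

```text
time: 30.6
tool_pos: [655.3, 254.3, 110.9]
tcp_rot: [-180.0, 0.0, 145.4]
ft_force: [1.0, 0.1, 1.1]
finger_gap: 47.1
```

```bash
python3 - <<'E'
from h import *
s=snap("scene");crop(s,360,260,500,400,4,"p1")
plan(655,255,27,145.5);print(sensors.sense()["joint_pos"])
E
```

```text
shift [0.0005, 0.0002, 0.0839] turn [-0.03, 0.03, -0.04] dist 0.084
[ 1.70797900e+01  2.79598153e+01  7.41635112e+01 -4.32606101e-02
  7.78805561e+01 -3.83754596e+01]
```

View pics/p1.png

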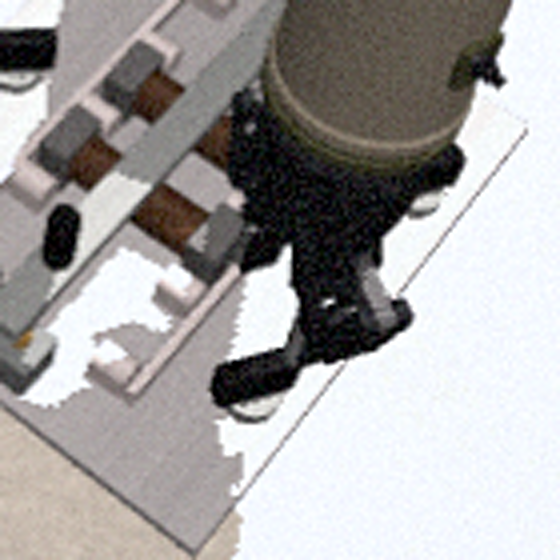

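>>> move_arm --rows '[[[0, 0, 0.03, 0, 0, 0], [0, 0, 0.06, 0, 0, 0], [0, 0, 0.075, 0, 0, 0], [0, 0, 0.083, 0, 0, 0], [0, 0, 0.083, 0, 0, 0]]]'

```text
time: 31.15
tool_pos: [654.5, 255.2, 26.8]
tcp_rot: [-179.9, -0.0, 145.6]
ft_force: [-0.3, 0.3, 0.4]
finger_gap: 46.8
```

>>> move_arm --rows '[[[0, 0, 0, 0, 0, 0], [0, 0, 0, 0, 0, 0], [0, 0, 0, 0, 0, 0], [0, 0, 0, 0, 0, 0], [0, 0, 0, 0, 0, 0]]]' --grip 0 --newtons 50

```text
time: 31.65
tool_pos: [655.2, 253.7, 30.2]
tcp_rot: [-179.8, 0.1, 145.6]
ft_force: [-10.4, -10.2, 11.9]
finger_gap: 13.2
```

>>> move_arm --rows '[[[0, -0.001, 0, 0, 0, 0], [0, -0.002, 0, 0, 0, 0], [0, -0.002, 0, 0, 0, 0]]]'

```text
time: 31.95
tool_pos: [655.1, 253.6, 30.2]
tcp_rot: [180.0, 0.1, 145.7]
ft_force: [-3.9, -3.8, 6.6]
finger_gap: 13.1
```

>>> move_arm --rows '[[[0, -0.001, 0, 0, 0, 6], [0, -0.001, 0, 0, 0, 12], [0, -0.001, 0, 0, 0, 18], [0, -0.001, 0, 0, 0, 24], [0, -0.001, 0, 0, 0, 30], [0, -0.001, 0, 0, 0, 36], [0, -0.001, 0, 0, 0, 42], [0, -0.001, 0, 0, 0, 48], [0, -0.001, 0, 0, 0, 54], [0, -0.001, 0, 0, 0, 60], [0, -0.001, 0, 0, 0, 60]]]'

```text
time: 33.05
tool_pos: [653.2, 252.5, 30.2]
tcp_rot: [-180.0, 0.1, 85.5]
ft_force: [-11.2, -5.3, 12.7]
finger_gap: 13.1
```

```bash
python3 - <<'E'
from h import *
q=sensors.sense();print(q["tool_pos"],q["tcp_rot"],q["ft_force"],q["wrist_torque"],q["finger_gap"])
E
```

```text
[653.16549592 252.52355877  30.20046959] [-1.79973105e+02  9.75613854e-02  8.54594297e+01] [-11.23796743  -5.32095072  12.69439205] [-1.05066175e+00  1.70002852e+00  1.48470260e-03] 13.063164465444192
```

>>> move_arm --rows '[[[-0.0005, -0.001, 0, 0, 0, 0], [-0.001, -0.002, 0, 0, 0, 0], [-0.001, -0.002, 0, 0, 0, 6], [-0.001, -0.002, 0, 0, 0, 12], [-0.001, -0.002, 0, 0, 0, 18], [-0.001, -0.002, 0, 0, 0, 24], [-0.001, -0.002, 0, 0, 0, 30], [-0.001, -0.002, 0, 0, 0, 36], [-0.001, -0.002, 0, 0, 0, 36]]]'

```text
time: 33.95
tool_pos: [651.8, 252.9, 30.2]
tcp_rot: [179.9, -0.0, 49.5]
ft_force: [-5.8, -0.9, 10.5]
finger_gap: 13.0
```

```bash
python3 - <<'E'
from h import *
q=sensors.sense();print(q["tool_pos"],q["tcp_rot"],q["ft_force"],q["wrist_torque"],q["finger_gap"])
E
```

```text
[651.80050285 252.88713786  30.2088419 ] [ 1.79935549e+02 -4.96145754e-02  4.95383240e+01] [-5.7996854  -0.85087718 10.54182789] [-0.32341455  1.1137546   0.70744552] 12.979657060255228
```

>>> move_arm --rows '[[[-0.001, -0.001, 0, 0, 0, 5], [-0.001, -0.001, 0, 0, 0, 10], [-0.001, -0.001, 0, 0, 0, 15], [-0.001, -0.001, 0, 0, 0, 20], [-0.001, -0.001, 0, 0, 0, 24], [-0.001, -0.001, 0, 0, 0, 28], [-0.001, -0.001, 0, 0, 0, 30], [-0.001, -0.001, 0, 0, 0, 30]]]'

```text
time: 34.75
tool_pos: [652.7, 254.3, 31.2]
tcp_rot: [179.8, -0.4, 20.4]
ft_force: [4.2, 2.1, 5.3]
finger_gap: 13.4
```

```bash
python3 - <<'E'
from h import *
q=sensors.sense();print(q["tool_pos"],q["tcp_rot"],q["ft_force"],q["wrist_torque"],q["finger_gap"])
E
```

```text
[652.69924405 254.33068677  31.17418761] [179.8144673   -0.42992363  20.35671314] [4.24728348 2.10758132 5.25455228] [ 0.73991902 -0.89293996  9.7987591 ] 13.438620954631283
```

>>> move_arm --rows '[[[0, 0, 0, 0, 0, -1], [0, 0, 0, 0, 0, -1]]]'

```text
time: 34.95
tool_pos: [652.7, 254.3, 31.1]
tcp_rot: [179.8, -0.4, 21.4]
ft_force: [4.8, 1.5, 5.8]
finger_gap: 13.4
```

```bash
python3 - <<'E'
from h import *
q=sensors.sense();print(q["tool_pos"],q["tcp_rot"],q["ft_force"],q["wrist_torque"],q["finger_gap"])
E
```

```text
[652.70011683 254.33950634  31.13945235] [179.83396066  -0.42760141  21.39793555] [4.84344247 1.46374791 5.7677308 ] [ 0.75903913 -0.85219973  9.41615715] 13.406172726803028
```

>>> move_arm --rows '[[[0, 0, 0, 0, 0, 0], [0, 0, 0, 0, 0, 0], [0, 0, 0, 0, 0, 0], [0, 0, -0.03, 0, 0, 0], [0, 0, -0.07, 0, 0, 0], [0, 0, -0.09, 0, 0, 0], [-0.03, -0.03, -0.09, 0, 0, 0], [-0.07, -0.06, -0.09, 0, 0, 0], [-0.1, -0.09, -0.09, 0, 0, 0], [-0.12, -0.1, -0.09, 0, 0, 0]]]' --grip 0.55

```text
time: 35.95
tool_pos: [499.2, 304.6, 117.2]
tcp_rot: [-180.0, 0.1, 20.7]
ft_force: [0.5, 0.2, 0.7]
finger_gap: 46.9
```

```bash
python3 - <<'E'
from h import *
q=sensors.sense();print(q["tool_pos"],q["tcp_rot"])
t=snap("top","q1");s=snap("scene","q1s")
crop(t,130,130,290,290,4.5,"q1c");crop(s,300,220,500,400,3.3,"q1sc")
E
```

```text
[499.16386921 304.5982556  117.23236743] [-1.79957300e+02  9.48114873e-02  2.07013339e+01]
```

View pics/q1c.png

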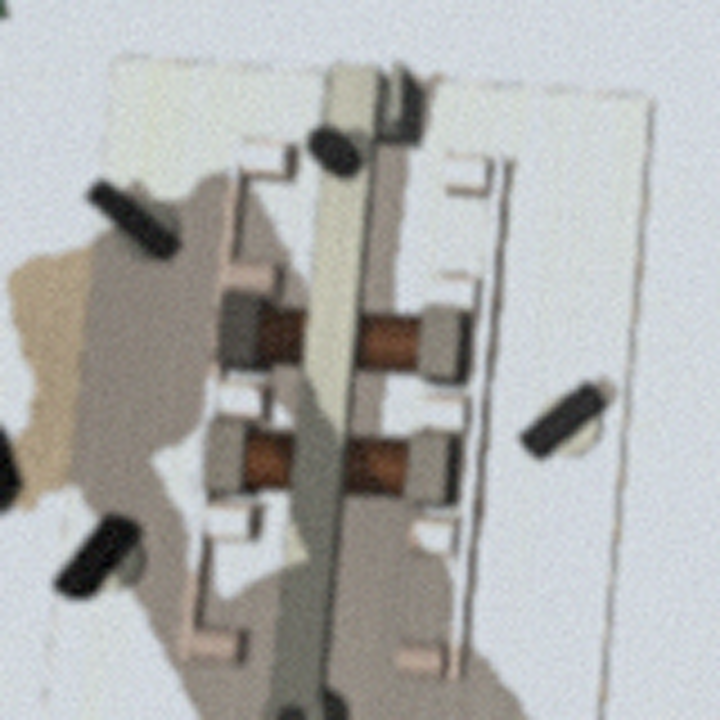

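View pics/q1sc.png

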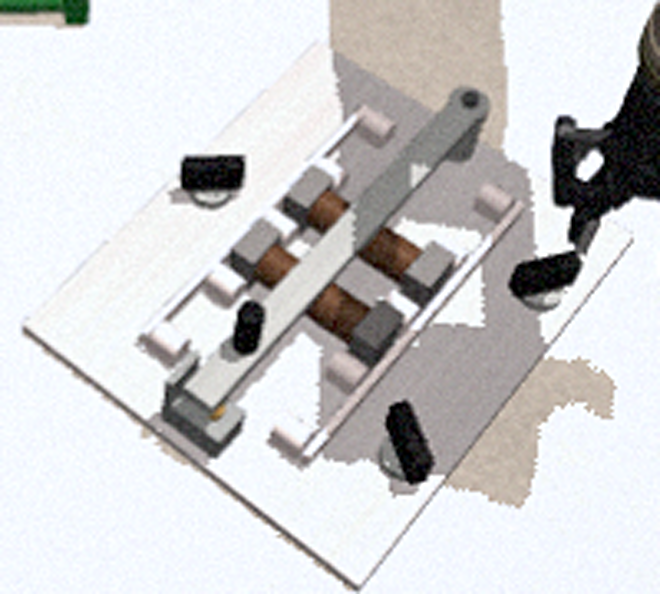

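```bash
cat >> h.py <<'E'
def knobyaw(t,p,z=44,rad=16,th=45):
    g=t["bgr"].max(2); m=(g<th).astype(np.uint8)*255
    c=proj(t,[[p[0],p[1],z]])[0]
    M=np.zeros_like(m); cv2.circle(M,tuple(int(round(v)) for v in c),rad,255,-1)
    q=max(cv2.findContours(m&M,cv2.RETR_EXTERNAL,cv2.CHAIN_APPROX_NONE)[0],key=cv2.contourArea)
    r=cv2.minAreaRect(q); b=cv2.boxPoints(r)
    e=max([(np.linalg.norm(b[i]-b[(i+1)%4]),i) for i in range(4)])[1]
    w=cast(t,[b[e],b[(e+1)%4]],z); d=w[1]-w[0]
    return np.round(r[1],1),np.degrees(np.arctan2(d[1],d[0]))%180
E
python3 - <<'E'
from h import *
t=snap("top");s=snap("scene")
for p in((485,264),(655,255),(558,36)): print(knobyaw(t,p))
crop(t,140,160,180,195,16,"kk2b"); crop(s,400,330,450,380,12,"kk2s")
E
```

```text
(array([ 9.2, 21.2]), np.float64(137.19735515820884))
(array([21.9,  7.8]), np.float64(46.47844197908024))
(array([ 6.2, 18.7]), np.float64(130.2508143411551))
```

View pics/kk2b.png

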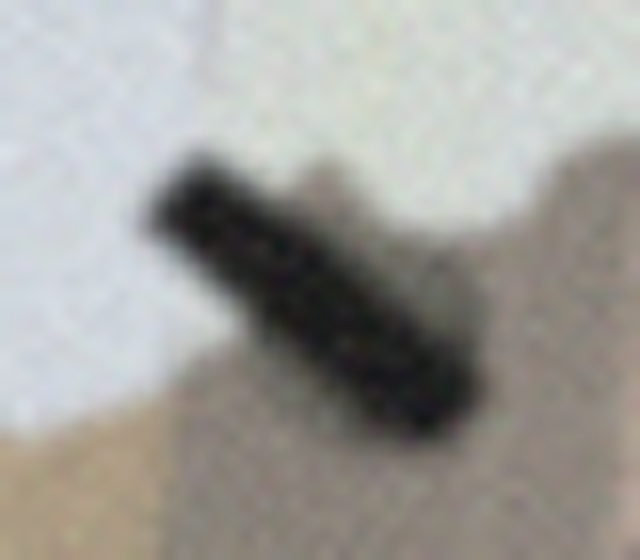

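View pics/kk2s.png

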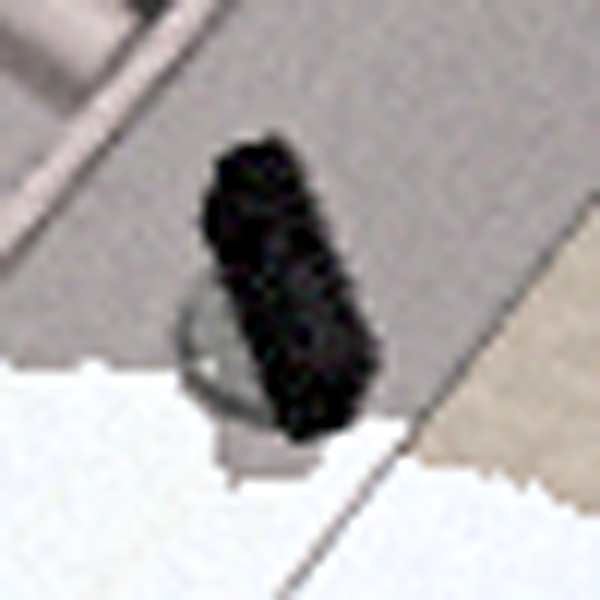

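```bash
python3 - <<'E'
from h import *
plan(484.2,262.2,117,145)
E
```

```text
shift [-0.0316, 0.0321, 0.0009] turn [0.04, 0.02, -124.33] dist 0.045
```

>>> move_arm --rows '[[[-0.016, 0.016, 0, 0, 0, -8.5], [-0.031, 0.032, 0, 0, 0, -17], [-0.031, 0.032, 0, 0, 0, -25.5], [-0.031, 0.032, 0, 0, 0, -34], [-0.031, 0.032, 0, 0, 0, -42.5], [-0.031, 0.032, 0, 0, 0, -51], [-0.031, 0.032, 0, 0, 0, -59.5], [-0.031, 0.032, 0, 0, 0, -68], [-0.031, 0.032, 0, 0, 0, -76.5], [-0.031, 0.032, 0, 0, 0, -85], [-0.031, 0.032, 0, 0, 0, -93.5], [-0.031, 0.032, 0, 0, 0, -102], [-0.031, 0.032, 0, 0, 0, -110.5], [-0.031, 0.032, 0, 0, 0, -119], [-0.031, 0.032, 0, 0, 0, -124.3], [-0.031, 0.032, 0, 0, 0, -124.3], [-0.031, 0.032, 0, 0, 0, -124.3]]]'

```text
time: 37.85
tool_pos: [485.6, 262.0, 117.8]
tcp_rot: [-180.0, 0.0, 144.7]
ft_force: [0.9, -0.4, -0.5]
finger_gap: 46.8
```

```bash
python3 - <<'E'
from h import *
plan(484.2,262.2,31,145)
t=snap("top"); print(knobyaw(t,(653,253.5)))
crop(t,130,130,290,290,4.5,"q2c");s=snap("scene");crop(s,360,220,560,400,3.3,"q2sc")
E
```

```text
shift [0.0013, -0.0006, 0.0868] turn [-0.01, 0.04, -0.27] dist 0.087
(array([21.6,  6.4]), np.float64(50.7576685759563))
```

View pics/q2sc.png

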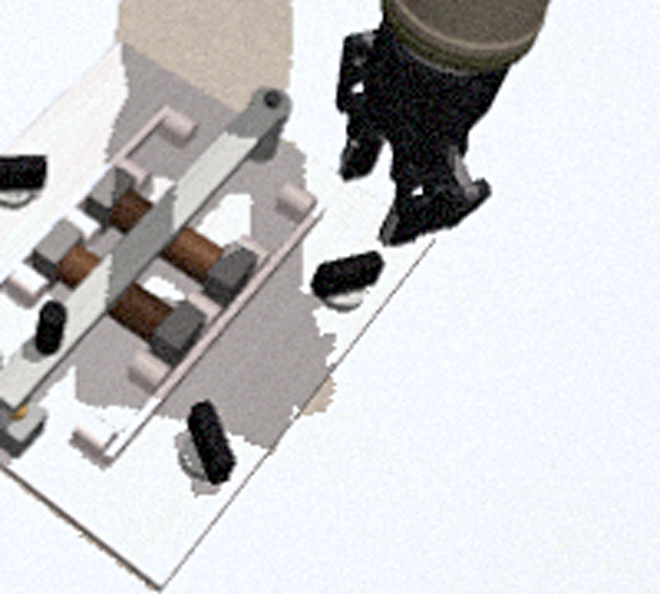

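>>> move_arm --rows '[[[0.001, -0.001, 0.03, 0, 0, 0], [0.001, -0.001, 0.06, 0, 0, 0], [0.001, -0.001, 0.078, 0, 0, 0], [0.001, -0.001, 0.086, 0, 0, 0], [0.001, -0.001, 0.086, 0, 0, 0]]]'

```text
time: 38.45
tool_pos: [482.5, 261.8, 30.7]
tcp_rot: [-179.9, -0.0, 144.9]
ft_force: [0.2, -0.2, 0.1]
finger_gap: 46.8
```

>>> move_arm --rows '[[[0, 0, 0, 0, 0, 0], [0, 0, 0, 0, 0, 0], [0, 0, 0, 0, 0, 0], [0, 0, 0, 0, 0, 0], [0, 0, 0, 0, 0, 0]]]' --grip 0 --newtons 50

```text
time: 38.95
tool_pos: [484.7, 262.9, 33.5]
tcp_rot: [179.9, 0.1, 145.0]
ft_force: [-0.4, 0.9, 6.7]
finger_gap: 13.1
```

```bash
cat > st.py <<'E'
from h import *
q=sensors.sense();R=Ro.from_euler("xyz",q["tcp_rot"],degrees=True)
print(np.round(q["tool_pos"],1),np.round(q["tcp_rot"],1),"F",np.round(q["ft_force"],1),"Ftool",np.round(R.inv().apply(q["ft_force"]),1),"T",np.round(q["wrist_torque"],2),round(q["finger_gap"],1),"j6",round(q["joint_pos"][5],1))
E
python3 st.py
```

```text
[484.7 262.9  33.5] [1.799e+02 1.000e-01 1.450e+02] F [-0.4  0.9  6.7] Ftool [ 0.8  0.5 -6.7] T [ 0.1  -0.03  0.  ] 13.1 j6 -31.8
```

>>> move_arm --rows '[[[0, 0, 0, 0, 0, 6], [0, 0, 0, 0, 0, 12], [0, 0, 0, 0, 0, 18], [0, 0, 0, 0, 0, 24], [0, 0, 0, 0, 0, 30], [0, 0, 0, 0, 0, 36], [0, 0, 0, 0, 0, 42], [0, 0, 0, 0, 0, 48], [0, 0, 0, 0, 0, 54], [0, 0, 0, 0, 0, 60], [0, 0, 0, 0, 0, 60]]]'

```text
time: 40.05
tool_pos: [483.3, 262.3, 33.5]
tcp_rot: [180.0, 0.0, 84.8]
ft_force: [-8.4, -2.2, 14.7]
finger_gap: 12.7
```

```bash
python3 st.py
```

```text
[483.3 262.3  33.5] [180.    0.   84.8] F [-8.4 -2.2 14.7] Ftool [ -3.   -8.2 -14.7] T [-0.52  1.37 -0.07] 12.7 j6 28.4
```

>>> move_arm --rows '[[[0, -0.001, 0, 0, 0, 0], [-0.001, -0.002, 0, 0, 0, 5], [-0.001, -0.002, 0, 0, 0, 10], [-0.001, -0.002, 0, 0, 0, 15], [-0.001, -0.002, 0, 0, 0, 20], [-0.001, -0.002, 0, 0, 0, 25], [-0.001, -0.002, 0, 0, 0, 30], [-0.001, -0.002, 0, 0, 0, 30]]]'

```text
time: 40.85
tool_pos: [482.3, 262.4, 33.5]
tcp_rot: [179.9, -0.2, 54.8]
ft_force: [-1.7, 4.0, 7.0]
finger_gap: 12.9
```

```bash
python3 st.py
```

```text
[482.3 262.4  33.5] [179.9  -0.2  54.8] F [-1.7  4.   7. ] Ftool [ 2.3 -3.6 -7. ] T [ 0.42  0.33 -0.03] 12.9 j6 58.4
```

>>> move_arm --rows '[[[0, 0, 0, 0, 0, 3], [0, 0, 0, 0, 0, 6], [0, 0, 0, 0, 0, 9], [0, 0, 0, 0, 0, 12], [0, 0, 0, 0, 0, 12]]]'

```text
time: 41.35
tool_pos: [481.9, 262.0, 33.7]
tcp_rot: [179.9, -0.1, 43.0]
ft_force: [-4.2, 0.4, 11.3]
finger_gap: 13.2
```

```bash
python3 st.py
```

```text
[481.9 262.   33.7] [ 1.799e+02 -1.000e-01  4.300e+01] F [-4.2  0.4 11.3] Ftool [ -2.8  -3.2 -11.3] T [-0.12  0.79  1.91] 13.2 j6 70.2
```

>>> move_arm --rows '[[[0, 0, 0, 0, 0, 1], [0, 0, 0, 0, 0, 1], [0, 0, 0, 0, 0, -2], [0, 0, 0, 0, 0, -3], [0, 0, 0, 0, 0, -3]]]'

```text
time: 41.85
tool_pos: [481.9, 262.0, 33.6]
tcp_rot: [179.9, -0.1, 46.1]
ft_force: [-3.2, 0.6, 11.0]
finger_gap: 13.1
```

```bash
python3 st.py
```

```text
[481.9 262.   33.6] [ 1.799e+02 -1.000e-01  4.610e+01] F [-3.2  0.6 11. ] Ftool [ -1.8  -2.7 -11. ] T [-0.07  0.75  1.03] 13.1 j6 67.1
```

>>> move_arm --rows '[[[0, 0, 0, 0, 0, 0], [0, 0, 0, 0, 0, 0], [0, 0, 0, 0, 0, 0], [0, 0, -0.03, 0, 0, 0], [0, 0, -0.07, 0, 0, 0], [0, 0, -0.11, 0, 0, 0], [0, 0, -0.13, 0, 0, 0]]]' --grip 0.55

```text
time: 42.55
tool_pos: [482.8, 262.0, 165.9]
tcp_rot: [179.9, -0.2, 46.0]
ft_force: [-0.5, 0.5, -0.5]
finger_gap: 47.0
```

```bash
python3 st.py; python3 - <<'E'
from h import *
plan(556.6,35.6,165,132)
t=snap("top");print(knobyaw(t,(484,262)),knobyaw(t,(653,253.5)))
E
```

```text
[482.8 262.  165.9] [179.9  -0.2  46. ] F [-0.5  0.5 -0.5] Ftool [ 0.  -0.7  0.5] T [ 0.08 -0.01  0.02] 47.0 j6 67.2
shift [-0.1114, 0.2104, 0.0009] turn [0.3, -0.09, -86.04] dist 0.238
(array([21.8,  8.4]), np.float64(54.72251048129421)) (array([22.2,  6.4]), np.float64(50.75785400338975))
```

>>> move_arm --rows '[[[-0.02, 0.04, 0, 0, 0, -8.5], [-0.04, 0.08, 0, 0, 0, -17], [-0.06, 0.12, 0, 0, 0, -25.5], [-0.08, 0.16, 0, 0, 0, -34], [-0.1, 0.19, 0, 0, 0, -42.5], [-0.111, 0.21, 0, 0, 0, -51], [-0.111, 0.21, 0, 0, 0, -59.5], [-0.111, 0.21, 0, 0, 0, -68], [-0.111, 0.21, 0, 0, 0, -76.5], [-0.111, 0.21, 0, 0, 0, -85], [-0.111, 0.21, 0, 0, 0, -86], [-0.111, 0.21, 0, 0, 0, -86], [-0.111, 0.21, 0, 0, 0, -86]]]'

```text
time: 43.9
tool_pos: [554.9, 35.6, 161.5]
tcp_rot: [-180.0, 0.0, 131.9]
ft_force: [-0.6, 0.4, -0.2]
finger_gap: 46.9
```

```bash
python3 st.py; python3 - <<'E'
from h import *
plan(556,35.4,33,132)
s=snap("scene");crop(s,320,200,480,320,4.5,"q3")
E
```

```text
[554.9  35.6 161.5] [-180.     0.   131.9] F [-0.6  0.4 -0.2] Ftool [ 0.7 -0.2  0.2] T [ 0.01 -0.06  0.03] 46.9 j6 -43.5
shift [-0.0009, 0.0008, 0.1285] turn [-0.04, 0.01, -0.13] dist 0.129
```

View pics/q3.png

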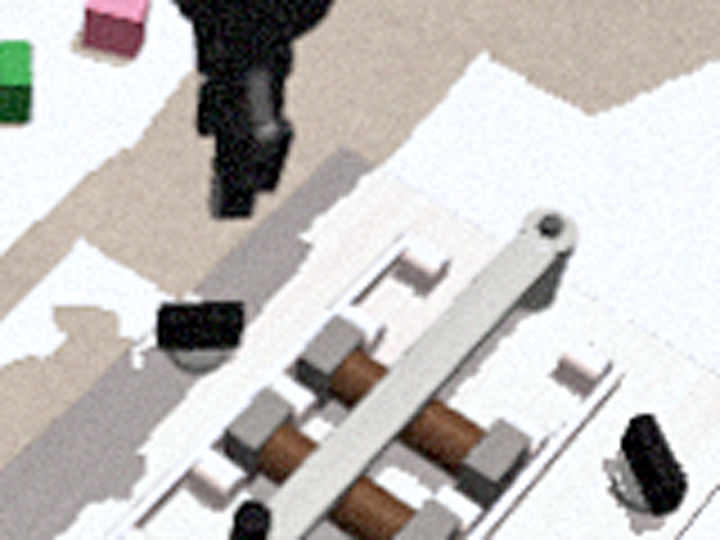

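>>> move_arm --rows '[[[-0.001, 0.001, 0.04, 0, 0, 0], [-0.001, 0.001, 0.08, 0, 0, 0], [-0.001, 0.001, 0.11, 0, 0, 0], [-0.001, 0.001, 0.123, 0, 0, 0], [-0.001, 0.001, 0.129, 0, 0, 0], [-0.001, 0.001, 0.129, 0, 0, 0]]]'

```text
time: 44.55
tool_pos: [556.8, 35.5, 33.2]
tcp_rot: [-180.0, 0.0, 132.0]
ft_force: [0.1, -0.2, 0.1]
finger_gap: 47.0
```

>>> move_arm --rows '[[[0, 0, 0, 0, 0, 0], [0, 0, 0, 0, 0, 0], [0, 0, 0, 0, 0, 0], [0, 0, 0, 0, 0, 0], [0, 0, 0, 0, 0, 0]]]' --grip 0

```text
time: 45.05
tool_pos: [557.3, 34.7, 35.0]
tcp_rot: [180.0, 0.1, 132.0]
ft_force: [-5.8, -4.0, 8.7]
finger_gap: 13.0
```

```bash
python3 st.py
```

```text
[557.3  34.7  35. ] [1.80e+02 1.00e-01 1.32e+02] F [-5.8 -4.   8.7] Ftool [ 0.9 -7.  -8.7] T [-0.66  0.94 -0.01] 13.0 j6 -43.6
```

>>> move_arm --rows '[[[0, -0.001, 0, 0, 0, 0], [0, -0.002, 0, 0, 0, 5], [0, -0.002, 0, 0, 0, 10], [0, -0.002, 0, 0, 0, 15], [0, -0.002, 0, 0, 0, 20], [0, -0.002, 0, 0, 0, 25], [0, -0.002, 0, 0, 0, 30], [0, -0.002, 0, 0, 0, 35], [0, -0.002, 0, 0, 0, 40], [0, -0.002, 0, 0, 0, 40]]]'

```text
time: 46.05
tool_pos: [556.3, 34.1, 35.1]
tcp_rot: [179.8, 0.0, 91.8]
ft_force: [-2.7, -0.3, 7.1]
finger_gap: 12.8
```

```bash
python3 st.py
```

```text
[556.3  34.1  35.1] [179.8   0.   91.8] F [-2.7 -0.3  7.1] Ftool [-0.2 -2.7 -7.1] T [-0.05  0.49 -0.04] 12.8 j6 -3.5
```

>>> move_arm --rows '[[[0, 0, 0, 0, 0, 5], [0, 0, 0, 0, 0, 10], [0, 0, 0, 0, 0, 15], [0, -0.001, 0, 0, 0, 20], [0, -0.001, 0, 0, 0, 25], [0, -0.001, 0, 0, 0, 30], [0, -0.001, 0, 0, 0, 35], [0, -0.001, 0, 0, 0, 40], [0, -0.001, 0, 0, 0, 44], [0, -0.001, 0, 0, 0, 47], [0, -0.001, 0, 0, 0, 47]]]'

```text
time: 47.15
tool_pos: [555.2, 34.4, 35.2]
tcp_rot: [179.8, -0.1, 45.0]
ft_force: [-3.5, 0.5, 6.4]
finger_gap: 12.5
```

```bash
python3 st.py
```

```text
[555.2  34.4  35.2] [ 1.798e+02 -1.000e-01  4.500e+01] F [-3.5  0.5  6.4] Ftool [-2.1 -2.8 -6.4] T [0.08 0.57 2.01] 12.5 j6 43.3
```

Stop reached (torque 2 N m at yaw 45). Back off slightly, release, and lift away for a check.

>>> move_arm --rows '[[[0, 0, 0, 0, 0, -2], [0, 0, 0, 0, 0, -3], [0, 0, 0, 0, 0, -3]]]'

```text
time: 47.45
tool_pos: [555.2, 34.4, 35.1]
tcp_rot: [179.8, -0.1, 48.1]
ft_force: [-3.6, 2.1, 7.5]
finger_gap: 13.0
```

>>> move_arm --rows '[[[0, 0, 0, 0, 0, 0], [0, 0, 0, 0, 0, 0], [0, 0, 0, 0, 0, 0], [0, 0, -0.03, 0, 0, 0], [0, 0, -0.07, 0, 0, 0], [0, 0, -0.11, 0, 0, 0], [0, 0, -0.15, 0, 0, 0], [-0.05, 0.05, -0.16, 0, 0, 0], [-0.08, 0.08, -0.16, 0, 0, 0], [-0.12, 0.12, -0.16, 0, 0, 0], [-0.15, 0.15, -0.16, 0, 0, 0], [-0.18, 0.18, -0.16, 0, 0, 0], [-0.18, 0.18, -0.16, 0, 0, 0]]]' --grip 0.55

```text
time: 48.75
tool_pos: [566.5, -225.8, 193.0]
tcp_rot: [179.9, 0.1, 47.7]
ft_force: [-1.3, 0.2, -0.5]
finger_gap: 47.0
```

```bash
python3 st.py; python3 - <<'E'
from h import *
t=snap("top","f1");s=snap("scene","f1s")
for p in((483.5,262),(653,253.5),(556.6,35.6)): print(knobyaw(t,p))
crop(t,130,130,290,310,3.2,"f1c");crop(s,300,220,500,400,3.3,"f1sc")
E
```

```text
[ 566.5 -225.8  193. ] [1.799e+02 1.000e-01 4.770e+01] F [-1.3  0.2 -0.5] Ftool [-0.7 -1.1  0.5] T [-0.    0.01 -0.04] 47.0 j6 15.9
(array([21.5,  7.7]), np.float64(50.58171678006725))
(array([21.6,  6.4]), np.float64(50.7576685759563))
(array([20.,  5.]), np.float64(50.631369834972354))
```

View pics/f1c.png

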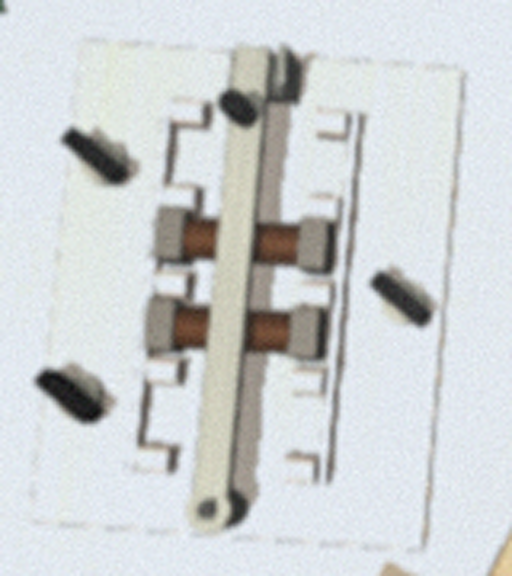

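View pics/f1sc.png

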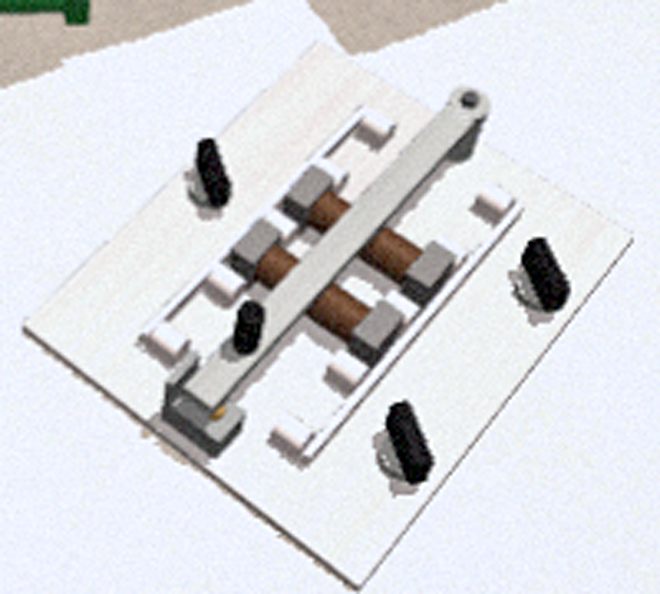

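View pics/f1.png

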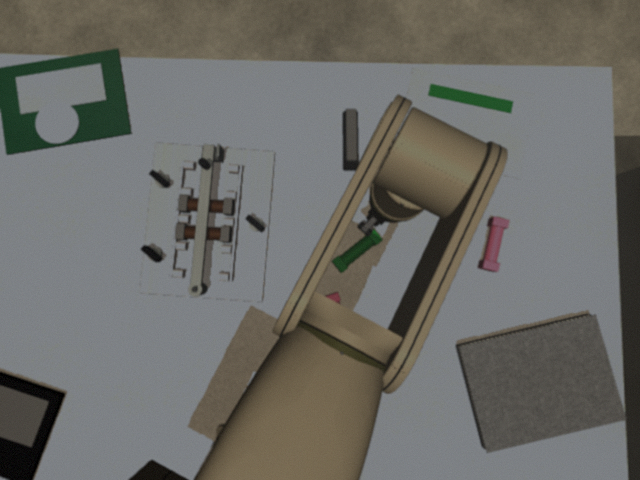

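```bash
python3 -c "
from bench import hand_in; print(hand_in())"
```

```text
the job is handed in; nothing more can be done
None
```

I handed the job in at about 49 s of the 210 s allowed. Both soil cores on the table are home, the keeper bar is shut and all three knobs are at their end stops. No verdict is reported at hand-in.

- **Cores:** only two brown cores with grey caps were there. I swung the keeper open to about 1.2 rad and laid them in slots 2 and 3. The last pictures show both flat between the separators. I measured the slot 2 core at 1 to 3 mm from its slot point. I did not re-measure the slot 3 core after letting go; I only saw that it lay parallel and level with the other. I left the pink, green and purple look-alikes alone.
- **Keeper:** I swung it shut over the cores until about 7 N built up against the cheek with hardly any more movement. The last pictures show it lying on the catch.
- **Knobs:** the order was 2, 1, 3, each turned clockwise until the torque rose. After release all three read a heading of 50.6 to 50.8 degrees, about where 2.2 rad from the carrier's x axis falls. They had already been partly turned at the start, so each needed only 80 to 100 degrees.
- **Problem on knob 2:** I expected the full 126 degrees and turned the gripper about 30 degrees past its stop, which put roughly 10 N m on it. It came back to its stop on release.
- **Other things:** I did not touch the stapler or the marker pack. The last full picture shows the stapler where it was; the arm hid the marker pack there.

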